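# Pry open a stuck die set and block it up

## Task

The upper plate of the die set has seized on its guide posts. Lay the pry bar over the fulcrum block with its toe in the gap at that end of the die set, and press the handle down to lever the plate up until the yellow safety block fits under it. Then slide the safety block flat in under the plate's front edge, about half its length, and leave it there so that the plate cannot drop shut; do not disturb the bevelling tool, the small die or the paperweight.

Things in the scene. Friction and masses are not known exactly. Their poses are not given: they have to be found in the camera images.
- die_set: Fixed light grey metal die set on steel parallels. Origin at board level under the middle of its upper plate; +x to its back (away from the robot), +y to its left. Lower plate: x -110 to 60, y -90 to 90 mm, top at z = 45 mm. Upper plate: x -60 to 60, y -90 to 90 mm, 22 mm thick, sliding up on two steel posts (x = 38, y = -65 and 65 mm, tops at z = 155 mm) in tall brass bushings.
- pry_gap (a point): middle of the gap between the plates at the die set's right-hand end face (die set x = 0, y = -90, z = 52 mm), axes as the die set's. The bar's toe goes in here, towards +y. Shut, the gap is 14 mm high, from z = 45 to 59 mm, and empty for 55 mm inward along its middle.
- front_edge (a point): on the lower plate's top (z = 45 mm), straight below the middle of the upper plate's front edge (die set x = -60, y = 0), axes as the die set's. In front of it (-x) the lower plate is an open ledge 50 mm deep; behind it the gap is empty for 60 mm, then comes the tooling (y -35 to 35 mm). The safety block goes in here, towards +x, resting on the lower plate.
- upper_plate (a joint): height of the upper plate above shut, m, 0 to 0.035 (starts at 0 to 0.0015); its underside is at z = 59 mm plus this. It weighs about 1.5 kg and its bushings bind: about 36 N raises it, and it stays at whatever height it is left. The safety block needs at least 0.010 to go in; 0.013 to 0.017 gives it room.
- fulcrum_top (a point): middle of the rounded crest (radius 12 mm) of the dark steel fulcrum block, 55 mm above the board. Loose, 0.85 kg, foot 70 x 56 mm. It stands ready with its crest 36 to 48 mm off the die set's right-hand end; the crest, 46 mm long, runs along its own x, about parallel to that end.
- bar_center (a point): pry bar's middle, 5 mm above its flat underside; +x runs to the toe. Steel, 200 x 20 x 10 mm, 0.28 kg, lying flat; the last 40 mm thin to 5 mm, ground from below, top flat. Black handle: x -100 to -12 mm, 24 mm wide, 12 high. Balances 23 mm handle-side. Laid over the fulcrum with 15 mm of toe in the gap it stays by itself, handle raised; 10 to 25 N down near the handle's end raises the plate.
- bar_toe (a point): top edge of the tip of the pry bar's toe, 100 mm along +x from the bar's middle and 10 mm above its underside
- block_center (a point): centre of the yellow safety block, 120 x 28 x 24 mm (x, y, z), 0.18 kg, lying flat on the board, so that its centre is 12 mm up; x along its length
- beveler: loose bystander: edge bevelling tool with a wooden handle, 24 x 130 x 24 mm, origin at the middle of its underside
- die_link: loose bystander: small strip-steel cutting die, 75 x 34 x 30 mm, origin at the middle of its underside
- weight_block: loose bystander: steel paperweight with a turned knob, 50 x 62 x 48 mm, origin at the middle of its underside
Not all that is in view belongs to the job. Of the things shaped like the part that bears block_center, the yellow one is meant.

How it is judged (in metres and radians):
On the way, in this order (a step that is already met when the one before it is completed fails the run):
1. the pry bar rests on the fulcrum block with its toe in the gap at the right-hand end of the die set (y of bar_toe in the frame of die_set between -0.086 and -0.04 m and x of bar_toe in the frame of die_set between -0.045 and 0.045 m and z of bar_toe in the frame of die_set below 0.066 m and contact force between pry_bar and fulcrum above 0.5 N and value of joint upper_plate below 0.006 m), for 0.1 s.
2. the upper plate is levered up more than 7 mm by the pry bar, which bears on the fulcrum block and on the die set (value of joint upper_plate above 0.007 m and contact force between pry_bar and fulcrum above 1 N and contact force between pry_bar and die_set above 0.5 N), for 0.1 s.
At the end, for the whole second after the job is handed in: The upper plate is over 8.5 mm up. The safety block lies flat (0.08 rad) on the lower plate, front to back (within 0.4 rad), 35 mm or more of it under the upper plate's front edge, its centre within 75 mm of the middle. Bar and fulcrum block may stay where they are (value of joint upper_plate above 0.0085 m and x of block_center in the frame of die_set between -0.085 and -0.03 m and y of block_center in the frame of die_set between -0.075 and 0.075 m and z of block_center in the frame of die_set between 0.053 and 0.061 m and angle between block_center's own z axis and vertical below 0.08 rad and angle between the x axis of block_center and the x axis of die_set, either way round below 0.4 rad); the robot touches nothing.
It fails at once if the bevelling tool is pushed more than 30 mm from its place (distance of beveler from where it was at the start of the episode above 0.03 m).
It fails at once if the small die is pushed more than 30 mm from its place (distance of die_link from where it was at the start of the episode above 0.03 m).
It fails at once if the paperweight is pushed more than 30 mm from its place (distance of weight_block from where it was at the start of the episode above 0.03 m).
It also fails if it takes over 69 s, if anything falls off the work surface, if the arm or the gripper's body presses on something with over 40 N, if the wrist force passes 120 N, or if a joint passes its speed limit or range.

## Robot

A 6-joint arm with a two-finger parallel gripper is mounted at the origin on a cart in front of the work surface, level with it; the furniture and walls round the work are solid. World frame = base frame: x ahead of the robot, y to its left, z up, the work surface at z = 0. Lengths are in mm, angles in rad, forces in N, time in s.
With the tool pointing down it reaches from about 400 to 925 mm from the base axis. Payload 12.5 kg.
Tool frame: the origin (TCP) lies on the centre line of the jaws, within the pads' length; the fingertips stand 25 mm ahead of it and the grasp point (between the pads) lies 6 mm ahead of it (env.tip_extent is the distance from the TCP to the fingertips, in mm); x points along the fingers, z is the direction in which the jaws open and shut, and the axes are right-handed (so a half turn about x gives the same grasp; the last joint's range is limited). The gripper opens to 95 mm and grips with 3 to 60 N. Pads are 20 mm wide; open, the fingers measure 119 mm over their backs; the gripper's body (75 mm by 180 mm) begins 59 mm behind the grasp point.
Start: joints at [1, 0.491, 1.559, -0, 1.092, -0.106], TCP at [280.138, 558.719, 239.661] pointing down, gripper open.
Joint ranges: [-3.1, 3.1], [-0.84, 2.19], [0.05, 2.79], [-1.13, 4.28], [0.06, 2.93], [-2.69, 2.69]. Speed limits (rad/s): [2.22, 2.22, 2.79, 3.14, 3.14, 3.14].

## Interface

Orientations are given as [roll, pitch, yaw] about the fixed x, y, z axes, in that order (R = Rz(yaw) Ry(pitch) Rx(roll)).
In Python, from cell import env gives the robot as it stands.
- The arm moves only by the tool step_arm, never from a script. Its argument "rows" is a list of rows, each a list of 6 numbers: the shift along the tool's x, y, z in mm, then the turn, a rotation vector about the tool's x, y, z in rad. In form: [[x, y, z, wx, wy, wz], ...]. A call has 1 to 8 rows; each row shifts and turns the pose as measured when the row begins, along the tool's axes as they then stand; what a row does not reach is not made up. A row lasts 1/8 s, in which the tool goes at most 62.5 mm and 10.7 degrees, less where a joint would pass 70% of its speed; a pose out of reach is approached as far as the arm can. A call is refused whole if a number of a shift passes 62.5 or a number of a turn 0.188, either way. A call with a gripper value outside its range is refused whole. "grip" is the finger opening in mm, from 0 to 95.1, set as the call begins (left out, the last holds). The fingers move at their own pace and stop on an object; the grip force is fixed at half the most. Time passes only in rows, so rows that do not move let the fingers close. It gives the time, the measured TCP pose, the force and the opening at its end, in the units of the state.
- env.state(): the state, without advancing time (a new reading comes with each control period).
- env.read_camera(name): name is "scene" or "top" or "wrist"; returns the picture (480x640x3 uint8, red, green, blue); there is no depth.
- env.get_calibration(name): a dict with "fx", "fy", "cx", "cy" (pixels), "pose" (4x4, takes a point from camera to world coordinates); the wrist camera has in their place "hand_eye" (4x4, takes a point from camera to tool coordinates, whose origin is the TCP and whose axes are the tool frame's). Camera axes: x right, y down, z forward; pixel columns grow to the right and rows downward; lengths in mm; the calibration is good to about 2 mm. A picture is of the moment at which its call begins: read the wrist's pose just before it. get_calibration takes no time and is no camera call.
- env.job_done(): hands the job in, once; it reports no verdict.
The state is a dict: "t": time; "joints": joint angles; "qvel": joint speeds; "tau": joint torques, N m; "eef_pos": TCP position; "tcp_rot": TCP orientation; "ft_force": force on the tool from outside, world axes, zero at the start; "moment": the same for the moment, N m; "opening": opening from 0.0 (shut) to 1.0 (fully open).
Only numpy, scipy, OpenCV 4.12 (cv2) and the standard library are available. Lean on these libraries where they do the work, as an engineer would, in place of code of your own. Each camera call takes 0.05 s, during which the arm holds its last target.

## Working session

There is one attempt and no reset: what is moved stays moved. The work goes in short steps, Python scripts to look and compute and a tool call to move; the robot and the scene stay as the last step left them, time stands still between calls to the robot, and variables do not carry over. Pictures are saved under pics/ and viewed, and the job is handed in when it is done.

Besides the shell and the picture viewer there is one more tool, called after ">>>" in YAML: its name, and indented under it one key for each argument. step_arm: Moves the arm, as the interface text tells. Its arguments: {"type":"object","properties":{"rows":{"type":"array","items":{"type":"array","items":{"type":"number"}}},"grip":{"type":"number"}},"required":["rows"]}

```bash
ls; mkdir -p pics
python3 - <<'E'
from cell import env
import cv2,numpy as np
np.set_printoptions(precision=4,suppress=True)
print(env.state())
for n in ("scene","top"):
    cv2.imwrite(f"pics/{n}0.png",env.read_camera(n)[:,:,::-1]); print(n,env.get_calibration(n))
print(env.get_calibration("wrist"), env.tip_extent)
E
```

```text
pics
{'t': 0.0, 'joints': array([ 1.0004,  0.4916,  1.5595, -0.    ,  1.0917, -0.1056]), 'qvel': array([-0.0003,  0.0005, -0.0029,  0.0007,  0.0006,  0.0002]), 'tau': array([  0.0004, -61.2653, -25.8182,   0.0692,   0.0482,  -0.0001]), 'eef_pos': array([280.0111, 558.5203, 239.0305]), 'tcp_rot': array([ 3.0717,  1.5696, -2.1054]), 'ft_force': array([-0.5509,  0.2   , -0.3895]), 'moment': array([-0.0107, -0.0386, -0.0158]), 'opening': 0.9959767316503558}
scene {'fx': 582.5725834035724, 'fy': 582.5725834035724, 'cx': 315.7510033165131, 'cy': 242.21609402765776, 'pose': array([[   0.8592,   -0.3719,    0.3514,  -23.9892],
       [  -0.5116,   -0.6362,    0.5775, -973.0787],
       [   0.0088,   -0.6759,   -0.7369, 1168.2256],
       [   0.    ,    0.    ,    0.    ,    1.    ]])}
top {'fx': 563.2232793017562, 'fy': 563.2232793017562, 'cx': 316.2702929537894, 'cy': 233.55362634487844, 'pose': array([[   0.0156,   -0.9936,    0.1122,  360.5138],
       [  -0.9999,   -0.0154,    0.0027,  -88.8298],
       [  -0.001 ,   -0.1122,   -0.9937, 1633.5527],
       [   0.    ,    0.    ,    0.    ,    1.    ]])}
{'fx': 352.667626295157, 'fy': 352.667626295157, 'cx': 323.03721252113314, 'cy': 243.0756337415766, 'hand_eye': array([[   0.0004,   -0.2976,    0.9547, -145.5862],
       [   0.0009,   -0.9547,   -0.2976,   85.1892],
       [   1.    ,    0.001 ,   -0.0001,   -0.738 ],
       [   0.    ,    0.    ,    0.    ,    1.    ]])} 25.0
```

View pics/scene0.png

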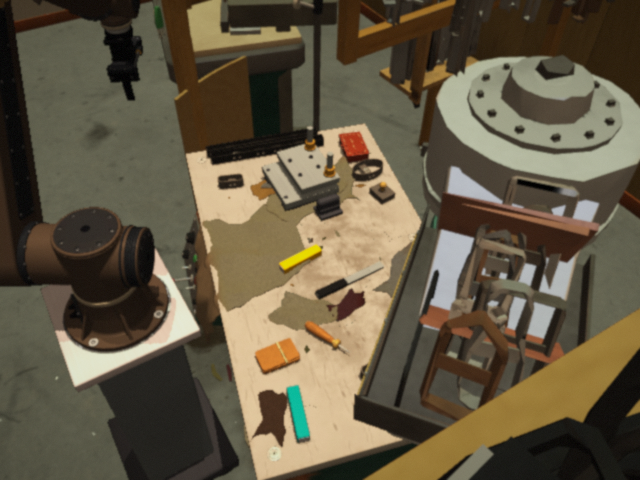

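View pics/top0.png

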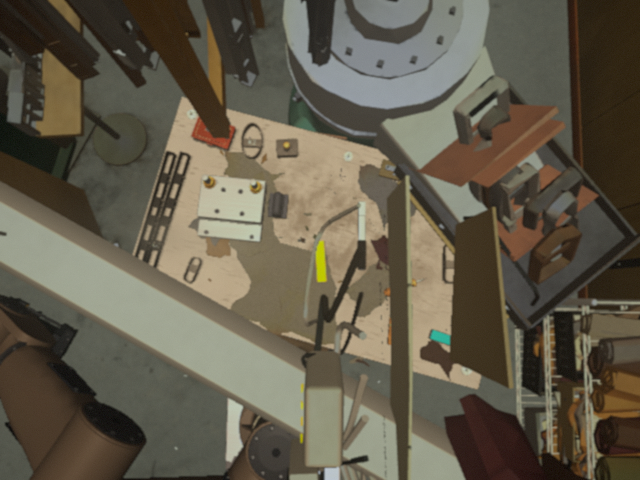

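```bash
cat > h.py <<'E'
from cell import env
import cv2,numpy as np
from scipy.spatial.transform import Rotation as R
np.set_printoptions(precision=2,suppress=True,linewidth=150)
def tcp(s=None):
    s=s or env.state(); T=np.eye(4); T[:3,:3]=R.from_euler('xyz',s['tcp_rot']).as_matrix(); T[:3,3]=s['eef_pos']; return T
def cam(n,T=None):
    c=env.get_calibration(n)
    P=c['pose'] if n!='wrist' else (T if T is not None else tcp())@c['hand_eye']
    return np.array([[c['fx'],0,c['cx']],[0,c['fy'],c['cy']],[0,0,1]]),P
def w(n,uv,z,T=None):
    K,P=cam(n,T); d=P[:3,:3]@np.linalg.inv(K)@np.array([uv[0],uv[1],1.]); o=P[:3,3]; return o+d*(z-o[2])/d[2]
def px(n,p,T=None):
    K,P=cam(n,T); q=K@(P[:3,:3].T@(np.array(p,float)-P[:3,3])); return q[:2]/q[2]
def crop(src,dst,x0,y0,x1,y1,s):
    im=cv2.imread(src)[y0:y1,x0:x1]; im=cv2.resize(im,None,fx=s,fy=s,interpolation=cv2.INTER_CUBIC)
    step=10 if s>=6 else 20
    for x in range((x0+step-1)//step*step,x1,step): cv2.putText(im,str(x),(int((x-x0)*s),10),0,.35,(0,0,255),1); cv2.line(im,(int((x-x0)*s),12),(int((x-x0)*s),18),(0,0,255),1)
    for y in range((y0+step-1)//step*step,y1,step): cv2.putText(im,str(y),(0,int((y-y0)*s)+4),0,.35,(0,0,255),1); cv2.line(im,(26,int((y-y0)*s)),(32,int((y-y0)*s)),(0,0,255),1)
    cv2.imwrite(dst,im)
def snap(name):
    T=tcp(); np.save(f'pics/{name}_T.npy',T); cv2.imwrite(f'pics/{name}.png',env.read_camera('wrist')[:,:,::-1]); return T
def go(p,Rt,T=None):
    """tool-frame shift and rotvec from current pose to target"""
    T=tcp() if T is None else T
    return T[:3,:3].T@(np.array(p)-T[:3,3]), R.from_matrix(T[:3,:3].T@Rt).as_rotvec()
E
python3 - <<'E'
from h import *
crop('pics/scene0.png','pics/s1.png',190,120,430,300,3.3)
crop('pics/scene0.png','pics/s2.png',220,230,420,380,4)
crop('pics/top0.png','pics/t1.png',140,110,400,300,3)
print(px('scene',[280,558,240]),px('scene',[600,0,0]))
for n,uv,z in [('block s',(301,259),24),('block t',(321,262),24),('bar h s',(318,294),12),('bar toe s',(382,264),10),('toe t',(362,205),10),('die t',(232,200),81)]: print(n,w(n.endswith('s') and 'scene' or 'top',uv,z))
E
```

```text
[131.33  82.31] [325.7  220.38]
block s [ 458.32 -107.88   24.  ]
block t [460.59 -99.26  24.  ]
bar h s [ 442.66 -220.18   12.  ]
bar toe s [ 638.2 -219.1   10. ]
toe t [ 629.7  -216.51   10.  ]
die t [626.46 152.22  81.  ]
```

View pics/s1.png

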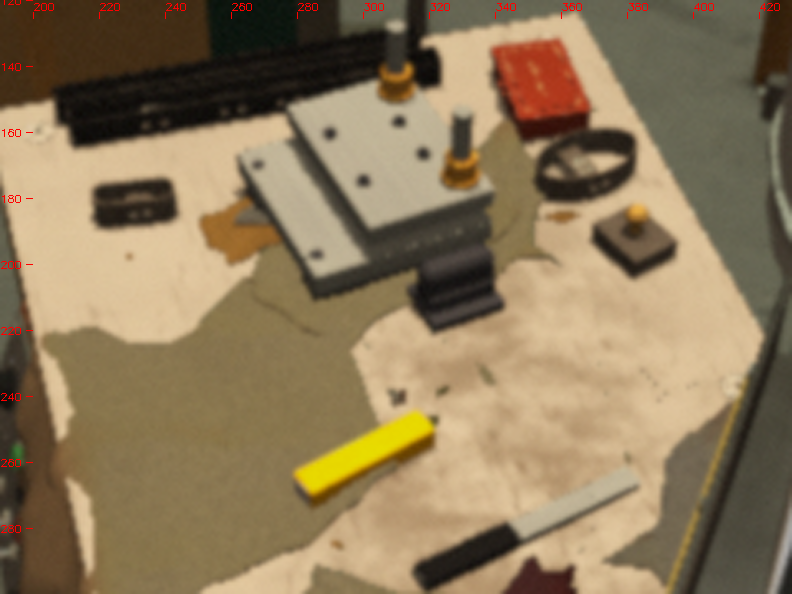

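View pics/s2.png

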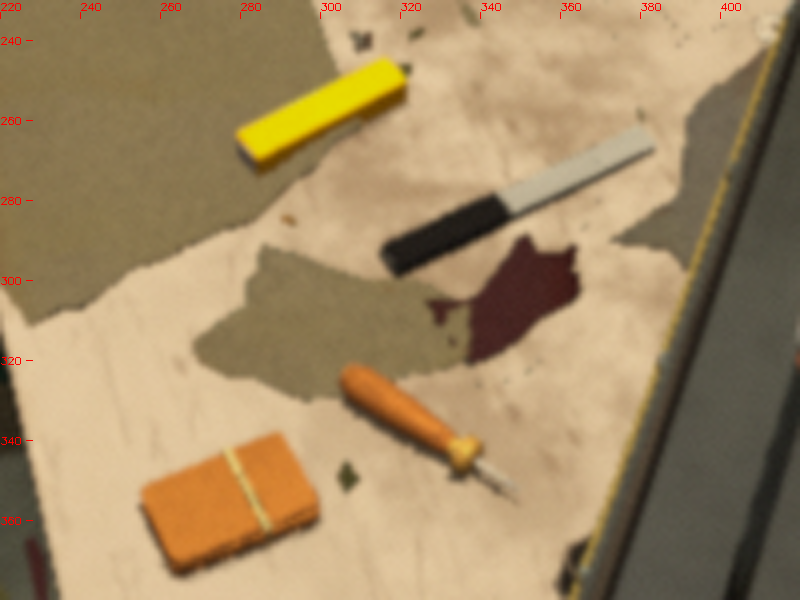

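View pics/t1.png

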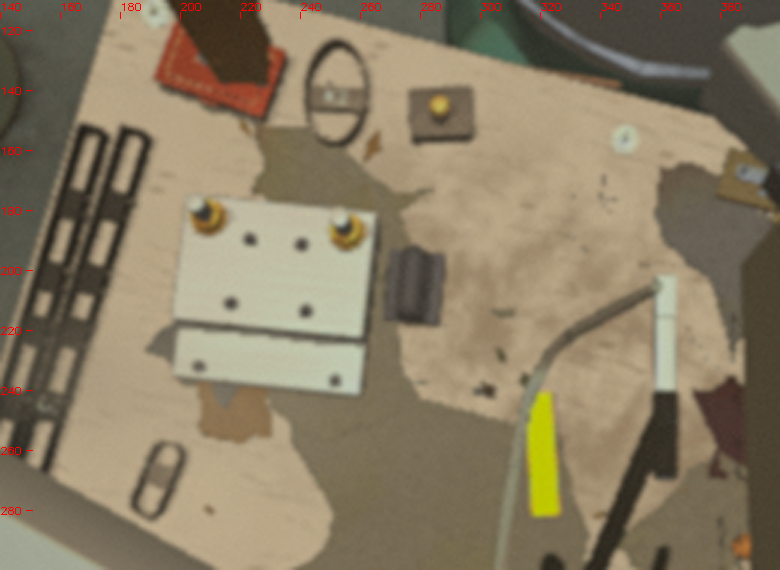

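Run:
```python
from h import *
crop('pics/top0.png','pics/t2.png',0,100,260,300,3)
crop('pics/scene0.png','pics/s3.png',60,0,300,180,3.3)
print(tcp())
for z in (0,200,400): print(z,[w('top',p,z)[:2] for p in [(10,185),(70,215),(30,240)]],'scene',[w('scene',p,z)[:2] for p in [(177,95),(247,60),(190,150)]])
print(px('top',[280,558,240]))
```

```text
[[ -0.    -0.89   0.45 280.01]
 [ -0.     0.45   0.89 558.55]
 [ -1.     0.    -0.   239.12]
 [  0.     0.     0.     1.  ]]
0 [array([675.04, 820.95]), array([588.48, 638.18]), array([513.1 , 750.11])] scene [array([470.97, 795.31]), array([788.76, 883.67]), array([391.66, 485.08])]
200 [array([636.53, 709.57]), array([560.57, 549.17]), array([494.41, 647.39])] scene [array([386.23, 492.56]), array([649.62, 565.8 ]), array([320.5 , 235.44])]
400 [array([598.02, 598.18]), array([532.66, 460.16]), array([475.73, 544.68])] scene [array([301.5 , 189.81]), array([510.48, 247.92]), array([249.34, -14.19])]
[ 51.86 326.13]
```

View pics/t2.png

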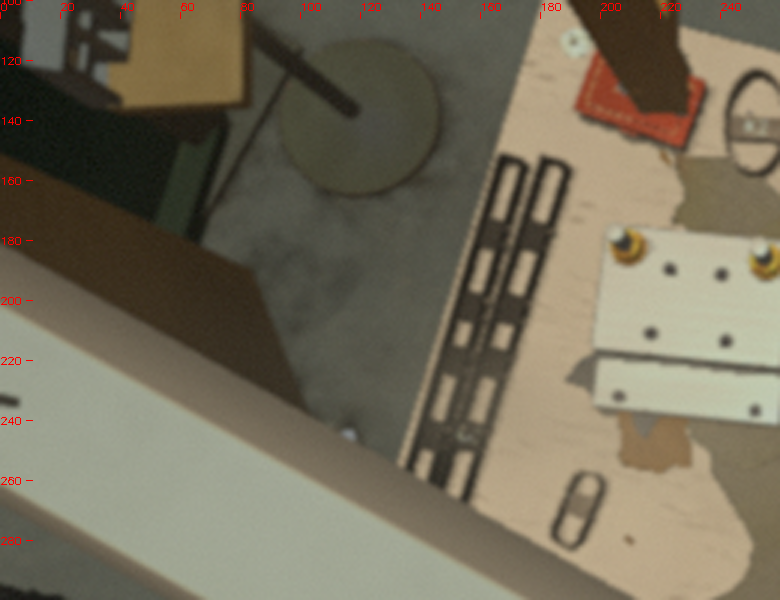

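View pics/s3.png

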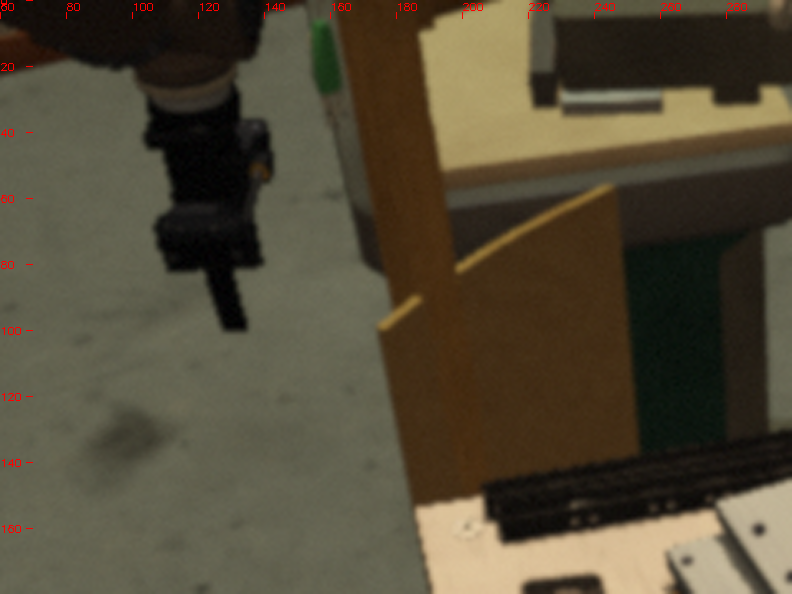

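Run:
```python
from h import *
for x,y in [(410,480),(430,540),(380,400),(450,620),(500,700)]:
  for z in (0,300,600): print((x,y,z),px('scene',[x,y,z]),px('top',[x,y,z]))
crop('pics/top0.png','pics/t3.png',0,150,200,330,4)
crop('pics/scene0.png','pics/s4.png',140,0,280,170,4.7)
```

```text
(410, 480, 0) [196.01 149.05] [120.59 276.87]
(410, 480, 300) [180.73  64.01] [ 76.68 272.33]
(410, 480, 600) [160.65 -47.69] [  7.46 265.18]
(430, 540, 0) [194.49 137.07] [100.29 269.63]
(430, 540, 300) [179.39  52.57] [ 51.93 263.49]
(430, 540, 600) [159.68 -57.67] [-24.26 253.8 ]
(380, 400, 0) [197.14 166.23] [147.69 287.71]
(380, 400, 300) [181.47  80.55] [109.74 285.59]
(380, 400, 600) [160.67 -33.13] [ 49.84 282.25]
(450, 620, 0) [190.7  122.49] [ 73.17 262.31]
(450, 620, 300) [175.58  38.73] [ 18.85 254.54]
(450, 620, 600) [156.01 -69.64] [-66.64 242.32]
(500, 700, 0) [195.26 106.16] [ 46.85 244.74]
(500, 700, 300) [181.23  23.36] [-13.08 233.1 ]
(500, 700, 600) [163.26 -82.77] [-107.21  214.82]
```

View pics/s4.png

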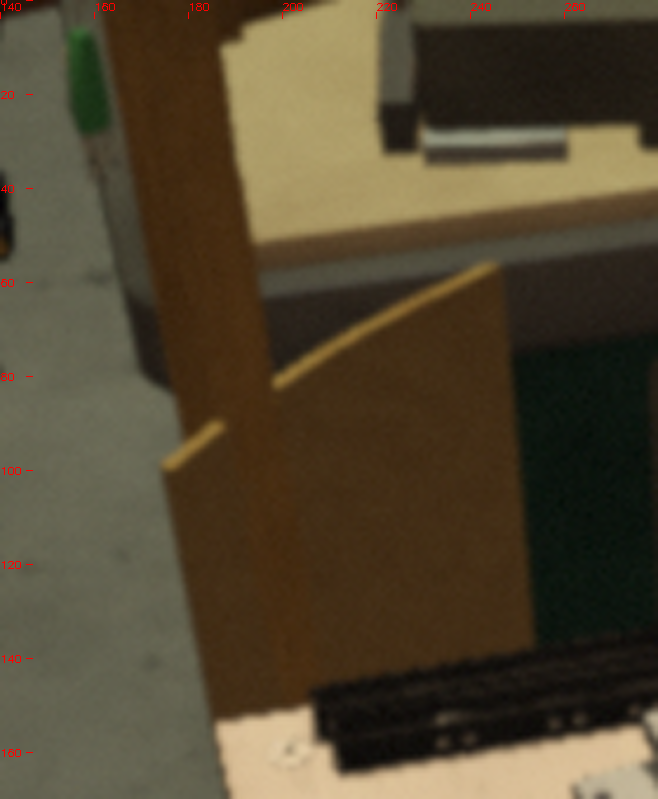

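>>> step_arm:
  rows:
    - [0,0,-40,0,0,0]
    - [0,0,-50,0,0,0]
    - [0,0,-50,0,0,0]
    - [0,0,-45,0,0,0]
    - [0,-40,-3,0.1,0,0]
    - [0,-55,-4,0.13,0,0]

```text
t: 0.85
eef_pos: [272.1, 334.0, 237.5]
tcp_rot: [-3.063, 1.567, -2.187]
ft_force: [0.1, 0.4, -0.1]
opening: 1.002
```

>>> step_arm:
  rows:
    - [-5,-58,-2,0.135,0,0]
    - [-5,-58,-2,0.135,0,0]
    - [-5,-58,0,0.135,0,0]
    - [-5,-58,0,0.135,0,0]
    - [-5,-58,10,0.135,0,0]
    - [-5,-58,20,0.135,0,0]
    - [-10,-40,40,0.1,0,0]
    - [-10,0,50,0,0,0]

```text
t: 1.85
eef_pos: [566.6, -9.6, 288.5]
tcp_rot: [-2.381, 1.566, -2.451]
ft_force: [0.6, 0.3, 0.8]
opening: 1.002
```

Run:
```python
from h import *
s=env.state(); print(s['joints'],s['eef_pos'],tcp())
snap('w0')
```

```text
[-0.13  0.36  1.64 -0.    1.15 -0.06] [566.62  -9.62 288.48] [[ -0.     0.07   1.   566.62]
 [ -0.     1.    -0.07  -9.62]
 [ -1.    -0.    -0.   288.48]
 [  0.     0.     0.     1.  ]]
```

View pics/w0.png

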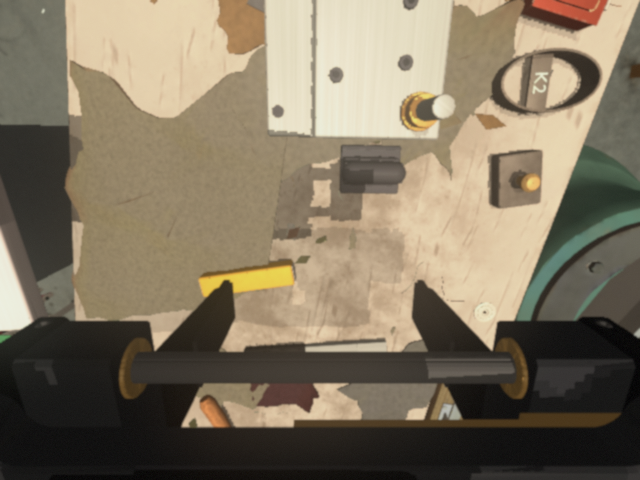

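Run:
```python
from h import *
crop('pics/w0.png','pics/w0a.png',255,60,465,210,3.8)
crop('pics/w0.png','pics/w0b.png',190,250,400,370,3.8)
```

```text
(no output)
```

View pics/w0a.png

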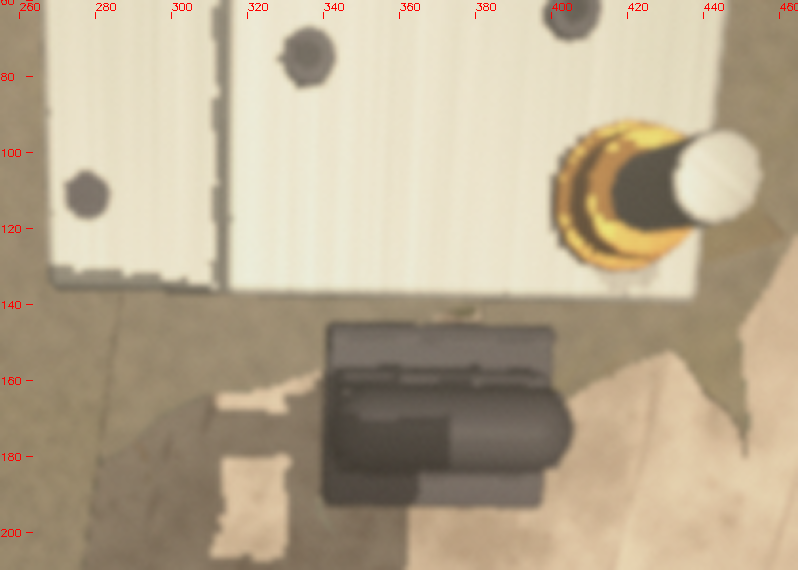

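View pics/w0b.png

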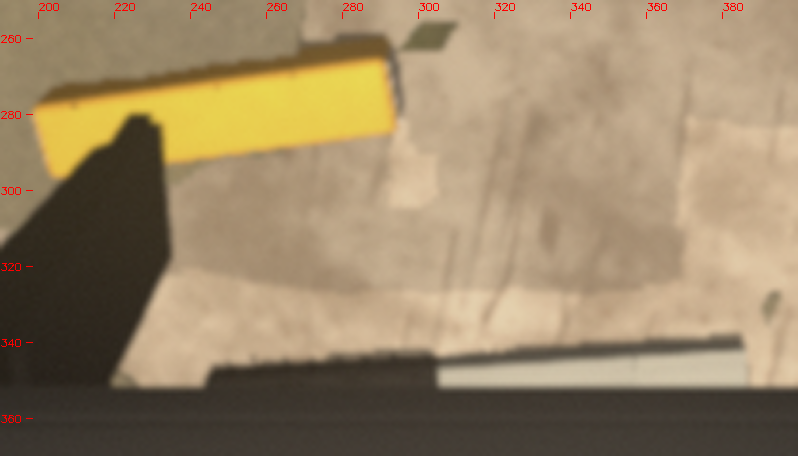

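```bash
cat > die.py <<'E'
from h import *
E
python3 - <<'E'
from h import *
T=np.load('pics/w0_T.npy')
W=lambda uv,z: w('wrist',uv,z,T)
a=W((312.5,136.5),81.5);b=W((436,138.5),81.5);print('upper',a,b,np.linalg.norm(b-a),np.arctan2(b[1]-a[1],b[0]-a[0]))
l=W((268,135.5),45);print('lower corner',l, np.linalg.norm(l-a))
yaw=np.arctan2(b[1]-a[1],b[0]-a[0]);ex=np.array([np.cos(yaw),np.sin(yaw)]);ey=np.array([-ex[1],ex[0]])
o=(a[:2]+b[:2])/2+90*ey; print('die origin',o,yaw)
# post top at x=38,y=-65,z=155
p=W((440.5,106),155);print('post in die', (p[:2]-o)@ex,(p[:2]-o)@ey)
for n,uv,z in [('foot NL',(341,145),10),('foot NR',(399,147),10),('foot SL',(338,192.5),10),('foot SR',(396,192.5),10),('crestL',(340,171),55),('crestR',(403,172),55)]:
    q=W(uv,z); print(n,q[:2],((q[:2]-o)@ex,(q[:2]-o)@ey))
for n,uv in [('yNE',(289,264.5)),('ySE',(292,284)),('yNW',(196.5,277)),('ySW',(201.5,296.5))]: print(n,W(uv,24))
c=[W(u,24)[:2] for u in [(289,264.5),(292,284),(196.5,277),(201.5,296.5)]]
print('block',np.mean(c,0),np.linalg.norm(c[0]-c[2]),np.linalg.norm(c[0]-c[1]),np.arctan2(*(c[0]-c[2])[::-1]))
print('bar N edge: handle',W((243,347),12),'junction',W((302,343.5),10),'toe',W((384,341),10))
E
```

```text
upper [560.56  71.26  81.5 ] [678.3   61.25  81.5 ] 118.16450698930979 -0.08481590707556975
lower corner [512.56  75.14  45.  ] 60.41973133237942
die origin [627.05 155.93] -0.08481590707556975
post in die 37.56128811718009 -66.04241400413491
foot NL [590.36  58.84] (np.float64(-28.334123540981224), np.float64(-99.8483808886973))
foot NR [657.31  51.96] (np.float64(38.958807608105786), np.float64(-101.03465586058516))
foot SL [583.77   3.97] (np.float64(-30.249651690351204), np.float64(-155.08271459389363))
foot SR [653.46  -0.83] (np.float64(39.59749957136057), np.float64(-153.95642619024002))
crestL [585.96  34.14] (np.float64(-30.624983871313347), np.float64(-124.83659998699194))
crestR [652.39  28.51] (np.float64(36.04244409957861), np.float64(-124.82038869080259))
yNE [517.56 -79.16  24.  ]
ySE [ 518.76 -105.69   24.  ]
yNW [399.68 -88.02  24.  ]
ySW [ 401.29 -115.23   24.  ]
block [459.32 -97.03] 118.21078270948314 26.55530231624601 0.07501635040194139
bar N edge: handle [ 440.38 -200.96   12.  ] junction [ 522.16 -202.15   10.  ] toe [ 635.48 -205.73   10.  ]
```

```bash
cat >> h.py <<'E'
def Rdown(yaw_y, tilt=0.0):
    """tool x down, tool y along horizontal yaw; tilt (rad) about tool z"""
    y=np.array([np.cos(yaw_y),np.sin(yaw_y),0]);x=np.array([0,0,-1.]);z=np.cross(x,y)
    return np.stack([x,y,z],1)@R.from_rotvec([0,0,tilt]).as_matrix()
def plan(p,Rt,n,T=None):
    T=tcp() if T is None else T
    d=R.from_matrix(T[:3,:3].T@Rt).as_rotvec(); p0=T[:3,3]; cur=T.copy(); out=[]
    for i in range(1,n+1):
        s=i/n
        tp=p0+(np.array(p)-p0)*s; tR=T[:3,:3]@R.from_rotvec(d*s).as_matrix()
        sh=cur[:3,:3].T@(tp-cur[:3,3]); rv=R.from_matrix(cur[:3,:3].T@tR).as_rotvec()
        row=[round(float(v),1) for v in sh]+[round(float(v),3) for v in rv]; out.append(row)
        M=np.eye(4);M[:3,:3]=R.from_rotvec(row[3:]).as_matrix();M[:3,3]=row[:3];cur=cur@M
    for r in out: print(r)
    print('end',cur[:3,3])
E
python3 - <<'E'
from h import *
plan([505,-214,170],Rdown(-0.03),10)
E
```

```text
[12.0, -20.8, -5.3, 0.153, 0.0, 0.0]
[11.9, -21.4, -2.0, 0.153, 0.001, 0.0]
[12.0, -21.4, 1.3, 0.153, -0.0, 0.001]
[12.0, -21.1, 4.5, 0.154, 0.0, -0.0]
[11.9, -20.0, 7.7, 0.153, 0.0, 0.0]
[12.0, -18.7, 10.7, 0.153, 0.001, 0.0]
[11.9, -16.8, 13.4, 0.153, 0.0, 0.0]
[11.9, -14.6, 15.8, 0.153, 0.0, 0.001]
[12.0, -12.0, 17.8, 0.153, 0.001, -0.0]
[11.9, -9.2, 19.5, 0.154, -0.0, 0.0]
end [ 504.96 -214.03  169.97]
```

>>> step_arm:
  rows:
    - [12,-21,-5,0.154,0,0]
    - [12,-21,-2,0.154,0,0]
    - [12,-21,1,0.154,0,0]
    - [12,-21,5,0.154,0,0]
    - [12,-20,8,0.154,0,0]
    - [12,-19,11,0.154,0,0]
    - [12,-17,13,0.154,0,0]
    - [12,-15,16,0.154,0,0]

```text
t: 2.9
eef_pos: [514.7, -176.0, 188.4]
tcp_rot: [-1.203, 1.568, -2.541]
ft_force: [0.5, 0.3, -0.6]
opening: 1.002
```

>>> step_arm:
  rows:
    - [12,-13,18,0.154,0,0]
    - [12,-10,20,0.154,0,0]
    - [0,0,0,0,0,0]

```text
t: 3.28
eef_pos: [496.1, -218.9, 162.4]
tcp_rot: [-1.408, 1.566, -3.066]
ft_force: [0.8, 0.8, 0.7]
opening: 0.999
```

Run:
```python
from h import *
print(tcp(),env.state()['joints']); snap('w1')
```

```text
[[  -0.      1.     -0.09  496.1 ]
 [  -0.     -0.09   -1.   -218.94]
 [  -1.     -0.      0.    162.45]
 [   0.      0.      0.      1.  ]] [-0.54  0.47  1.84 -0.    0.83  1.12]
```

View pics/w1.png

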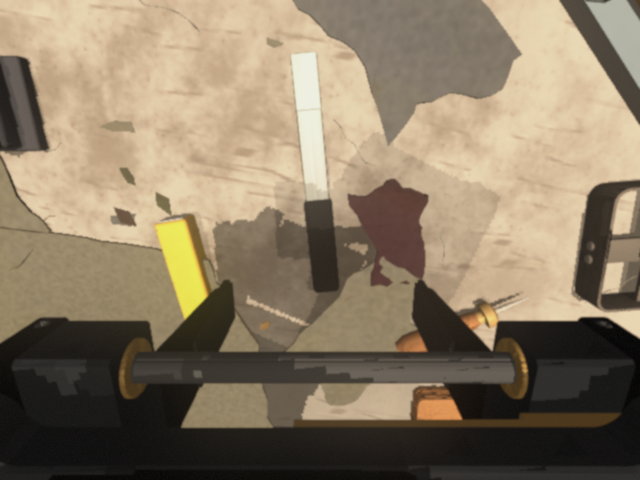

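Run:
```python
from h import *
crop('pics/w1.png','pics/w1a.png',230,40,530,350,2.5)
```

```text
(no output)
```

View pics/w1a.png

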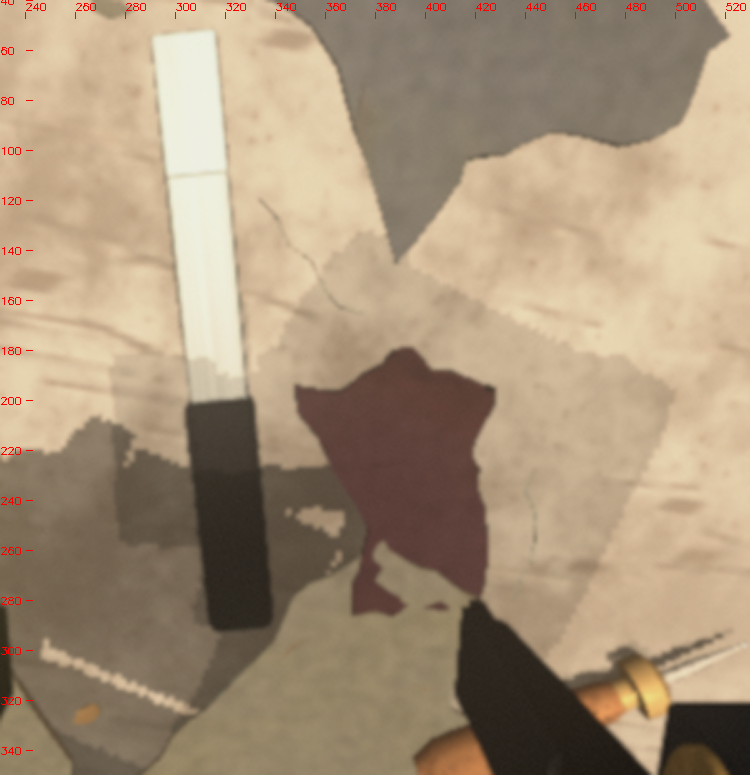

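Run:
```python
from h import *
T=np.load('pics/w1_T.npy')
W=lambda uv,z: w('wrist',uv,z,T)[:2]
t=[W((291,54.5),10),W((316,52.5),10)];j=[W((304,201),12),W((331,200),12)];e=[W((313,291.5),12),W((338.5,290.5),12)]
print(t,j,e)
tm,jm,em=map(lambda a:np.mean(a,0),(t,j,e));print(tm,jm,em,np.linalg.norm(tm-em),np.linalg.norm(tm-jm))
d=tm-em;yaw=np.arctan2(d[1],d[0]);print('yaw',yaw,'center',(tm+em)/2)
u=np.array([np.cos(yaw),np.sin(yaw)]);g=(tm+em)/2-30*u;print('grip',g)
print('beveler',W((395,345),12),W((490,300),12))
plan([g[0],g[1],70],Rdown(yaw),3)
```

```text
[array([ 637.3 , -207.58]), array([ 637.03, -226.55])] [array([ 525.31, -206.03]), array([ 524.19, -228.9 ])] [array([ 440.85, -205.66]), array([ 439.82, -229.1 ])]
[ 637.16 -217.06] [ 524.75 -217.47] [ 440.34 -217.38] 196.82816205276413 112.41123864370067
yaw 0.001604643617148674 center [ 538.75 -217.22]
grip [ 508.75 -217.27]
beveler [ 377.31 -279.44] [ 418.01 -368.46]
[31.0, 4.2, -0.8, -0.029, 0.0, 0.001]
[30.9, 4.1, -0.6, -0.028, 0.001, 0.002]
[31.0, 4.1, -0.5, -0.029, -0.0, 0.001]
end [ 508.74 -217.25   69.97]
```

>>> step_arm:
  rows:
    - [31,4,-1,-0.029,0,0]
    - [31,4,-1,-0.029,0,0]
    - [31,4,0,-0.029,0,0]
    - [20,0,0,0,0,0]
    - [0,0,0,0,0,0]
  grip: 55

```text
t: 3.95
eef_pos: [511.8, -213.9, 49.7]
tcp_rot: [-0.004, 1.568, -1.551]
ft_force: [-0.4, 0.2, -0.4]
opening: 0.589
```

Run:
```python
from h import *
print(tcp()); snap('w2')
plan([508.7,-217.3,27],Rdown(0.0),2)
```

```text
[[   0.      1.      0.02  511.76]
 [  -0.      0.02   -1.   -213.85]
 [  -1.     -0.      0.     49.65]
 [   0.      0.      0.      1.  ]]
[11.7, -1.8, 1.5, 0.012, 0.002, -0.001]
[11.8, -1.7, 1.6, 0.011, 0.001, -0.0]
end [ 508.68 -217.27   26.97]
```

View pics/w2.png

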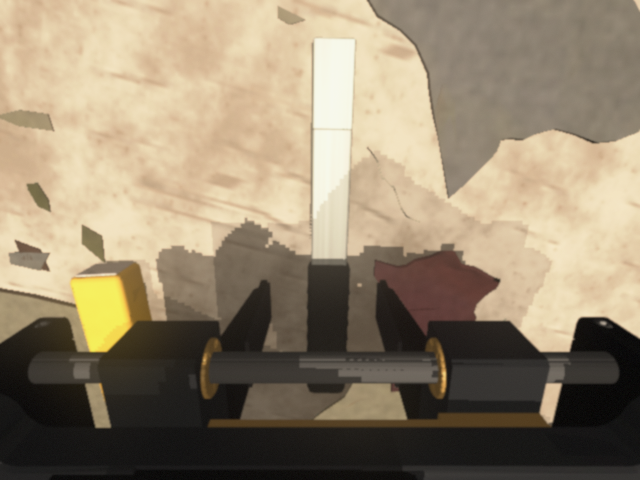

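>>> step_arm:
  rows:
    - [12,-2,2,0.012,0,0]
    - [11,-2,2,0.011,0,0]
    - [0,0,0,0,0,0]

```text
t: 4.38
eef_pos: [508.9, -218.5, 28.1]
tcp_rot: [0.687, 1.564, -0.883]
ft_force: [-0.2, -0.2, 0.7]
opening: 0.579
```

>>> step_arm:
  rows:
    - [0,0,0,0,0,0]
    - [0,0,0,0,0,0]
    - [0,0,0,0,0,0]
    - [0,0,0,0,0,0]
  grip: 15

```text
t: 4.88
eef_pos: [509.1, -218.7, 28.8]
tcp_rot: [0.737, 1.564, -0.833]
ft_force: [-0.5, 0.6, -2.8]
opening: 0.251
```

>>> step_arm:
  rows:
    - [0,0,0,0,0,0]
    - [2.5,0,0,0,0,0]
    - [0,0,0,0,0,0]
  grip: 40

```text
t: 5.25
eef_pos: [509.2, -218.8, 26.2]
tcp_rot: [0.745, 1.563, -0.825]
ft_force: [-0.8, 0.0, -0.3]
opening: 0.415
```

>>> step_arm:
  rows:
    - [0,0,0,0,0,0]
    - [0,0,0,0,0,0]
    - [0,0,0,0,0,0]
    - [0,0,0,0,0,0]
  grip: 10

```text
t: 5.75
eef_pos: [509.2, -218.8, 26.2]
tcp_rot: [0.741, 1.563, -0.829]
ft_force: [-0.4, 0.3, -0.4]
opening: 0.251
```

```bash
cat >> h.py <<'E'
O=np.array([627.05,155.93]);YAW=-0.085
EX=np.array([np.cos(YAW),np.sin(YAW)]);EY=np.array([-EX[1],EX[0]])
def d2w(x,y,z): return np.array([*(O+x*EX+y*EY),z])
def w2d(p): p=np.array(p); return np.array([(p[:2]-O)@EX,(p[:2]-O)@EY,p[2]])
def Tm(Rm,p): M=np.eye(4);M[:3,:3]=Rm;M[:3,3]=p;return M
def bar_pose(tipx,tipy,tipz,phi,dpsi=0):
    Rb=R.from_euler('ZY',[np.pi/2+YAW+dpsi,phi]).as_matrix()
    return Tm(Rb,d2w(tipx,tipy,tipz)-Rb@[100,0,5])
E
python3 - <<'E'
from h import *
T2=np.load('pics/w2_T.npy')
for uv in [(313,38.5),(355,38.5)]: print(w('wrist',uv,10,T2))
for uv in [(308,263.5),(349,263.5)]: print(w('wrist',uv,12,T2))
T=tcp();print(T)
B=Tm(np.eye(3),[538.2,-217.5,5]); 
X=np.linalg.inv(T)@B; np.save('X.npy',X); print(X)
G=bar_pose(2,-75,53.5,.25)@np.linalg.inv(X); print('TCP final',G)
G1=bar_pose(2,-75,53.5,.25); G1[:3,3]-=80*G1[:3,0]; G1[2,3]+=40; G1=G1@np.linalg.inv(X); print('pre',G1)
E
```

```text
[ 637.47 -206.74   10.  ]
[ 637.96 -226.3    10.  ]
[ 526.33 -205.8    12.  ]
[ 526.86 -228.53   12.  ]
[[   0.01    1.      0.    509.23]
 [  -0.01    0.     -1.   -218.76]
 [  -1.      0.01    0.01   26.16]
 [   0.      0.      0.      1.  ]]
[[ 0.01 -0.01 -1.   21.3 ]
 [ 1.    0.    0.01 28.86]
 [ 0.   -1.    0.01 -1.35]
 [ 0.    0.    0.    1.  ]]
TCP final [[ -0.02   0.08   1.   613.66]
 [ -0.24   0.97  -0.08 -39.6 ]
 [ -0.97  -0.24   0.01 101.07]
 [  0.     0.     0.     1.  ]]
pre [[  -0.02    0.08    1.    607.08]
 [  -0.24    0.97   -0.08 -116.83]
 [  -0.97   -0.24    0.01  160.86]
 [   0.      0.      0.      1.  ]]
```

Run:
```python
from h import *
T=tcp(); X=np.load('X.npy')
u,s,v=np.linalg.svd(X[:3,:3])
c=X[:3,0].copy(); c[2]=0; c/=np.linalg.norm(c)
zc=np.array([-c[1],c[0],0]) # bar z ~ tool -x
yb=np.cross(zc,c)
X=Tm(np.stack([c,yb,zc],1),[21.3,28.7,0]); print(X); np.save('X.npy',X)
G=bar_pose(2,-75,53.5,.25); G[:3,3]-=80*G[:3,0]; G[2,3]+=40; G=G@np.linalg.inv(X); np.save('G1.npy',G); print(G)
T1=T.copy(); T1[2,3]+=120
plan(T1[:3,3],T[:3,:3],3)
plan(G[:3,3],G[:3,:3],12,T1)
```

```text
[[ 0.01  0.   -1.   21.3 ]
 [ 1.    0.    0.01 28.7 ]
 [ 0.   -1.    0.    0.  ]
 [ 0.    0.    0.    1.  ]]
[[  -0.02    0.08    1.    605.84]
 [  -0.24    0.97   -0.08 -116.57]
 [  -0.97   -0.24   -0.    160.81]
 [   0.      0.      0.      1.  ]]
[-40.0, 0.2, 0.2, 0.0, 0.0, 0.0]
[-40.0, 0.2, 0.2, 0.0, 0.0, 0.0]
[-40.0, 0.2, 0.3, 0.0, 0.0, 0.0]
end [ 509.23 -218.8   146.17]
[-1.2, 8.1, -8.5, -0.123, -0.014, -0.017]
[-1.5, 9.0, -7.4, -0.123, -0.015, -0.016]
[-1.7, 9.8, -6.3, -0.123, -0.014, -0.017]
[-2.0, 10.5, -4.9, -0.124, -0.015, -0.016]
[-2.3, 11.0, -3.6, -0.123, -0.014, -0.017]
[-2.4, 11.3, -2.2, -0.123, -0.015, -0.016]
[-2.7, 11.5, -0.8, -0.123, -0.014, -0.017]
[-2.8, 11.4, 0.7, -0.123, -0.015, -0.016]
[-3.1, 11.2, 2.1, -0.123, -0.014, -0.017]
[-3.1, 10.8, 3.6, -0.124, -0.015, -0.016]
[-3.3, 10.2, 4.8, -0.123, -0.014, -0.017]
[-3.3, 9.5, 6.2, -0.123, -0.015, -0.016]
end [ 605.87 -116.57  160.76]
```

>>> step_arm:
  rows:
    - [-15,0,0,0,0,0]
    - [-40,0,0,0,0,0]
    - [-40,0,0,0,0,0]
    - [-25,0,0,0,0,0]
    - [0,0,0,0,0,0]

```text
t: 6.38
eef_pos: [507.9, -217.7, 152.2]
tcp_rot: [0.703, 1.564, -0.867]
ft_force: [-0.3, -0.5, -2.5]
opening: 0.251
```

>>> step_arm:
  rows:
    - [-1,8,-8,-0.123,-0.015,-0.017]
    - [-2,9,-7,-0.123,-0.015,-0.016]
    - [-2,10,-6,-0.123,-0.015,-0.017]
    - [-2,10,-5,-0.123,-0.015,-0.016]
    - [-2,11,-4,-0.123,-0.015,-0.017]
    - [-2,11,-2,-0.123,-0.015,-0.016]
    - [-3,11,-1,-0.123,-0.015,-0.017]
    - [-3,11,1,-0.123,-0.015,-0.016]

```text
t: 7.38
eef_pos: [568.0, -147.8, 154.1]
tcp_rot: [-1.386, 1.393, -1.939]
ft_force: [-0.3, 0.7, -1.6]
opening: 0.253
```

Run:
```python
from h import *
print(env.state()['joints'],env.state()['opening'],tcp())
G=np.load('G1.npy');plan(G[:3,3],G[:3,:3],5)
```

```text
[-0.29  0.55  1.73 -0.23  0.89  0.41] 0.2532042644749344 [[  -0.06    0.52    0.85  568.01]
 [  -0.17    0.84   -0.52 -147.8 ]
 [  -0.98   -0.17    0.03  154.12]
 [   0.      0.      0.      1.  ]]
[-2.8, 8.9, 3.2, -0.092, -0.013, -0.012]
[-2.9, 8.6, 4.1, -0.093, -0.013, -0.012]
[-3.0, 8.1, 4.9, -0.092, -0.013, -0.013]
[-2.9, 7.6, 5.6, -0.093, -0.014, -0.012]
[-3.0, 6.9, 6.4, -0.092, -0.013, -0.012]
end [ 605.88 -116.62  160.84]
```

>>> step_arm:
  rows:
    - [-3,9,3,-0.092,-0.013,-0.012]
    - [-3,9,4,-0.093,-0.013,-0.012]
    - [-3,8,5,-0.092,-0.013,-0.013]
    - [-3,8,6,-0.093,-0.014,-0.012]
    - [-3,7,6,-0.092,-0.013,-0.012]
    - [0,0,0,0,0,0]

```text
t: 8.12
eef_pos: [604.1, -112.3, 153.1]
tcp_rot: [-1.626, 1.327, -1.692]
ft_force: [-0.4, -0.2, -3.4]
opening: 0.253
```

Run:
```python
from h import *
print(env.state()['joints'],tcp())
G=np.load('G1.npy');plan(G[:3,3],G[:3,:3],1)
T=snap('w3'); X=np.load('X.npy'); B=T@X; tip=B@[100,0,5,1]; print('tip die',w2d(tip[:3]))
for p in ([100,10,5,1],[100,-10,5,1],[0,0,5,1]): print(px('wrist',(B@p)[:3],T))
crop('pics/w3.png','pics/w3a.png',220,0,460,200,3.3)
```

```text
[-0.19  0.58  1.68 -0.32  0.89  0.07] [[  -0.03    0.06    1.    604.09]
 [  -0.24    0.97   -0.07 -112.31]
 [  -0.97   -0.24   -0.01  153.1 ]
 [   0.      0.      0.      1.  ]]
[-6.5, -5.9, 1.9, 0.02, -0.009, -0.001]
end [ 605.8 -116.6  160.8]
tip die [  -2.87 -148.38  105.77]
[300.21  16.42]
[350.04  16.47]
[324.54 252.63]
```

View pics/w3.png

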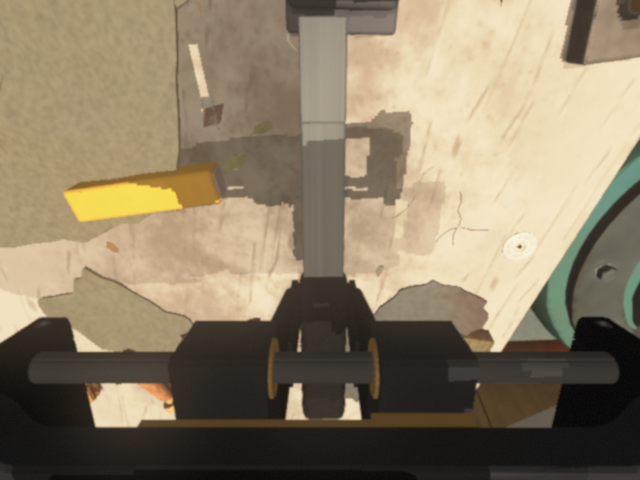

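View pics/w3a.png

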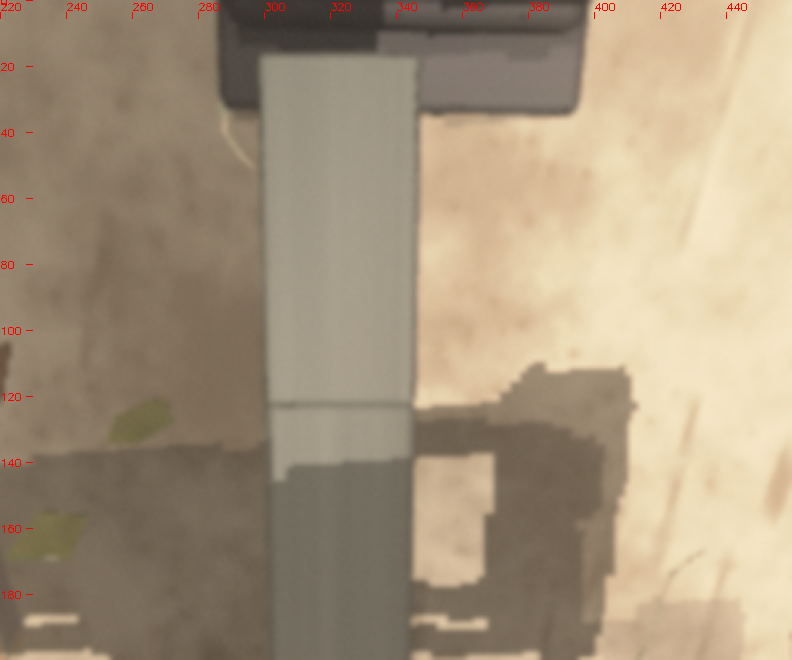

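```bash
cat > fitbar.py <<'E'
from h import *
from scipy.optimize import least_squares
def fit(T,obs,X=None):
    X=np.load('X.npy') if X is None else X
    def res(v):
        # v: dx along, height, lateral, pitch, yaw
        D=Tm(R.from_euler('ZY',[v[4],v[3]]).as_matrix(),[v[0],v[2],v[1]])
        B=T@X@D
        r=[]
        for p,uv in obs: r+=list(px('wrist',(B@[*p,1])[:3],T)-uv)
        r+=[v[0]/3,v[1]/2,v[2]/2,v[3]/.05,v[4]/.03]
        return r
    s=least_squares(res,np.zeros(5)); v=s.x
    D=Tm(R.from_euler('ZY',[v[4],v[3]]).as_matrix(),[v[0],v[2],v[1]])
    return v,X@D,s
E
python3 - <<'E'
from fitbar import *
T=np.load('pics/w3_T.npy')
obs=[((100,10,5),(299,16.5)),((100,-10,5),(346,16.5)),((60,10,5),(301,122.5)),((60,-10,5),(343,122.5)),((-12+12,10,5),(302.5,250)),((0,-10,5),(343.5,250))]
X=np.load('X.npy')
for p,uv in obs: print(p,uv,px('wrist',(T@X@[*p,1])[:3],T))
obs=obs[:4]
v,X2,s=fit(T,obs); print(v,s.fun)
E
```

```text
(100, 10, 5) (299, 16.5) [300.21  16.42]
(100, -10, 5) (346, 16.5) [350.04  16.47]
(60, 10, 5) (301, 122.5) [301.86 121.75]
(60, -10, 5) (343, 122.5) [347.87 121.8 ]
(0, 10, 5) (302.5, 250) [303.9  252.61]
(0, -10, 5) (343.5, 250) [345.17 252.66]
[-0.03 -0.93  1.23 -0.   -0.  ] [-1.45  0.47  1.19  0.59 -1.69 -0.61  2.11 -0.5  -0.01 -0.46  0.61 -0.07 -0.04]
```

Run:
```python
from h import *
X=np.load('X.npy')
G=bar_pose(2,-114,78,.25)@np.linalg.inv(X)
plan(G[:3,3],G[:3,:3],3)
```

```text
[6.1, 13.4, 1.1, 0.006, -0.003, -0.001]
[6.1, 13.5, 1.0, 0.007, -0.003, -0.0]
[6.1, 13.4, 0.9, 0.006, -0.003, -0.0]
end [609.13 -78.22 125.51]
```

>>> step_arm:
  rows:
    - [6,13,1,0.006,-0.003,0]
    - [6,13,1,0.006,-0.003,0]
    - [6,13,1,0.006,-0.003,0]
    - [0,0,0,0,0,0]

```text
t: 8.68
eef_pos: [608.3, -77.2, 122.8]
tcp_rot: [-1.576, 1.328, -1.666]
ft_force: [0.6, -0.1, -3.1]
opening: 0.249
```

Run:
```python
from h import *
X=np.load('X.npy'); T=tcp(); B=T@X; print('tip',w2d((B@[100,0,5,1])[:3]),'pitch',np.arcsin(-B[2,0]),'yaw',np.arctan2(B[1,0],B[0,0])-np.pi/2-YAW)
G=bar_pose(2,-114,63.5,.25)@np.linalg.inv(X); plan(G[:3,3],G[:3,:3],2)
snap('w4')
```

```text
tip [   1.67 -113.     75.59] pitch 0.24764222895507834 yaw -0.00436364616150238
[5.8, 1.0, 0.4, -0.002, -0.001, -0.001]
[5.9, 1.0, 0.5, -0.002, -0.001, -0.001]
end [609.15 -78.19 110.99]
```

View pics/w4.png

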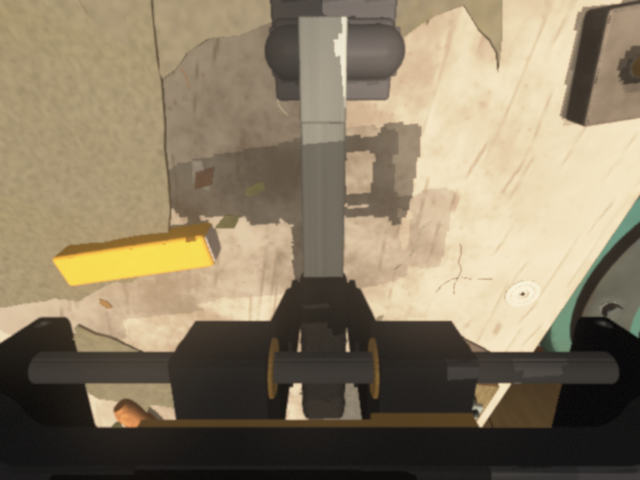

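Run:
```python
from h import *
T=np.load('pics/w4_T.npy')
for uv,z in [((265,52),55),((405,52),55),((335,52),55),((335,24),49),((335,78),49),((275,99),10),((390,99),10)]: print(uv,z,w2d(w('wrist',uv,z,T)))
```

```text
(265, 52) 55 [ -26.61 -126.48   55.  ]
(405, 52) 55 [  39.36 -126.72   55.  ]
(335, 52) 55 [   6.39 -126.6    55.  ]
(335, 24) 49 [   6.39 -115.33   49.  ]
(335, 78) 49 [   6.71 -138.41   49.  ]
(275, 99) 10 [ -29.31 -154.39   10.  ]
(390, 99) 10 [  42.15 -154.64   10.  ]
```

>>> step_arm:
  rows:
    - [6,1,1.5,-0.002,-0.001,-0.001]
    - [6,1,1.5,-0.002,-0.001,-0.001]
    - [0,0,0,0,0,0]

```text
t: 9.1
eef_pos: [611.8, -79.6, 110.7]
tcp_rot: [-1.567, 1.326, -1.652]
ft_force: [0.4, 0.5, -2.8]
opening: 0.252
```

```bash
cat > chk.py <<'E'
from h import *
import sys
X=np.load('X.npy'); T=tcp(); B=T@X; tip=w2d((B@[100,0,5,1])[:3]); phi=np.arcsin(-B[2,0])
s=env.state(); print('t',s['t'],'tip',tip,'pitch',phi,'dyaw',np.arctan2(B[1,0],B[0,0])-np.pi/2-YAW,'F',s['ft_force'])
# underside height over crest
c=d2w(4,-126.6,55); q=np.linalg.inv(B)@[*c,1]; print('crest clearance (bar frame)',-5-q[2], 'x',q[0])
if len(sys.argv)>1:
    a=list(map(float,sys.argv[1:])); G=bar_pose(*a[:4])@np.linalg.inv(X); plan(G[:3,3],G[:3,:3],int(a[4]))
E
python3 chk.py 4 -92 57.8 .25 2
```

```text
t 9.1 tip [   4.92 -115.16   63.18] pitch 0.25008317749497594 dyaw -0.0008801536676592142 F [ 0.43  0.48 -2.8 ]
crest clearance (bar frame) 0.7588361863992787 x 90.93750064479781
[-0.2, 11.9, -0.4, -0.0, 0.0, 0.0]
[-0.2, 11.9, -0.4, -0.001, 0.001, 0.0]
end [612.99 -56.42 105.33]
```

>>> step_arm:
  rows:
    - [-0.5,12,0,0,0,0]
    - [-0.5,11,0,0,0,0]
    - [0,0,0,0,0,0]

```text
t: 9.48
eef_pos: [614.0, -55.5, 106.0]
tcp_rot: [-1.565, 1.326, -1.651]
ft_force: [0.3, -0.2, -3.4]
opening: 0.249
```

```bash
python3 chk.py 4 -75 53.5 .25 3
python3 - <<'E'
from h import *
snap('w5'); crop('pics/w5.png','pics/w5a.png',220,0,460,150,3.3)
E
```

```text
t 9.475 tip [  5.11 -90.93  58.49] pitch 0.2499791449025636 dyaw -0.0012376089189158473 F [ 0.25 -0.18 -3.38]
crest clearance (bar frame) 2.2067990647781954 x 66.30319999616148
[0.3, 5.6, -0.3, -0.0, 0.0, -0.0]
[0.4, 5.5, -0.3, -0.001, 0.001, -0.0]
[0.3, 5.6, -0.4, -0.0, 0.0, -0.0]
end [614.37 -39.48 100.99]
```

View pics/w5a.png

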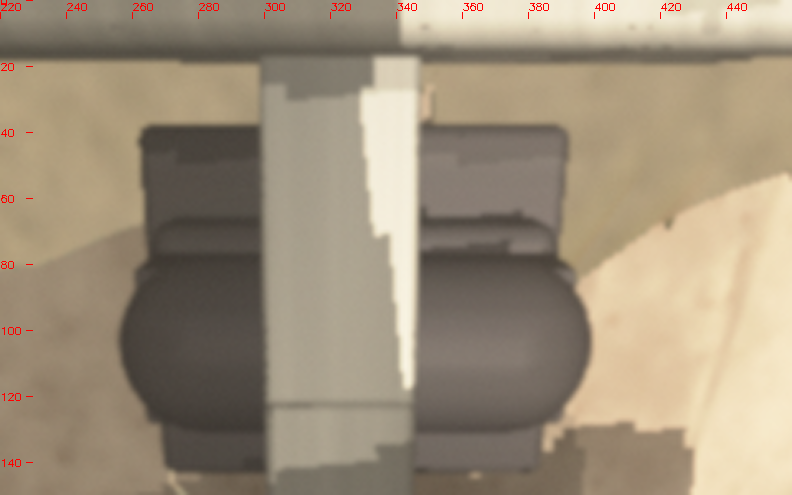

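>>> step_arm:
  rows:
    - [1.5,0,-0.5,0,0,0]
    - [0,0,0,0,0,0]

```text
t: 9.78
eef_pos: [613.4, -56.3, 104.7]
tcp_rot: [-1.563, 1.326, -1.65]
ft_force: [-0.9, 1.0, -2.2]
opening: 0.246
```

```bash
python3 chk.py 4 -75 53.5 .25 3
```

```text
t 9.775 tip [  4.65 -91.82  57.19] pitch 0.25015478251942846 dyaw -0.0014795275094647425 F [-0.87  1.03 -2.18]
crest clearance (bar frame) 0.726223681368154 x 66.84336110372857
[-0.2, 5.7, -0.2, -0.0, 0.0, 0.0]
[-0.1, 5.8, -0.1, -0.001, 0.001, 0.0]
[-0.2, 5.7, -0.2, -0.0, 0.0, 0.0]
end [614.37 -39.51 101.03]
```

>>> step_arm:
  rows:
    - [0,6,0,0,0,0]
    - [0,4,0,0,0,0]

```text
t: 10.02
eef_pos: [614.3, -46.5, 102.3]
tcp_rot: [-1.562, 1.326, -1.649]
ft_force: [0.1, 0.0, -3.0]
opening: 0.245
```

```bash
python3 chk.py 4 -75 53.5 .25 2
```

```text
t 10.025 tip [  4.84 -82.02  54.76] pitch 0.2501202693864528 dyaw -0.0024256704337401597 F [ 0.1   0.01 -3.03]
crest clearance (bar frame) 0.8043589786334877 x 56.75136630760515
[-0.2, 3.6, -0.3, -0.001, 0.001, 0.0]
[-0.3, 3.5, -0.2, -0.001, 0.001, 0.0]
end [614.44 -39.52 101.06]
```

>>> step_arm:
  rows:
    - [0,5,0,0,0,0]
    - [0,3.5,0,0,0,0]
    - [0,0,0,0,0,0]

```text
t: 10.4
eef_pos: [615.1, -37.2, 99.9]
tcp_rot: [-1.563, 1.326, -1.65]
ft_force: [-0.2, -0.0, -3.3]
opening: 0.252
```

```bash
python3 chk.py
python3 - <<'E'
from h import *
snap('w6')
E
```

```text
t 10.4 tip [  4.73 -72.66  52.37] pitch 0.2501129680417709 dyaw -0.001686580453824152 F [-0.24 -0.04 -3.3 ]
crest clearance (bar frame) 0.7999952143128866 x 47.08491977461707
```

View pics/w6.png

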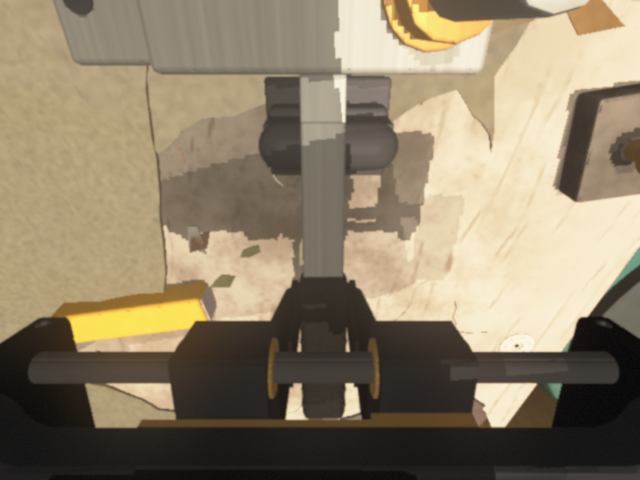

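```bash
python3 chk.py 4.5 -72.5 57.3 .14 4
```

```text
t 10.45 tip [  4.78 -72.8   52.45] pitch 0.2501197422944433 dyaw -0.0018424125745756942 F [ 0.53 -0.64 -2.56]
crest clearance (bar frame) 0.8467541460349963 x 47.23938864913582
[2.4, -0.5, -0.0, -0.0, 0.0, 0.028]
[2.3, -0.5, -0.0, -0.001, 0.001, 0.027]
[2.4, -0.7, -0.0, -0.0, 0.0, 0.028]
[2.3, -0.6, -0.0, -0.001, 0.001, 0.027]
end [614.78 -41.49  91.24]
```

>>> step_arm:
  rows:
    - [2.4,-0.5,0,0,0,0.028]
    - [2.3,-0.5,0,0,0,0.027]
    - [2.4,-0.7,0,0,0,0.028]
    - [2,-0.5,0,0,0,0.027]
    - [0,0,0,0,0,0]

```text
t: 11.08
eef_pos: [615.0, -41.6, 92.0]
tcp_rot: [-1.543, 1.445, -1.63]
ft_force: [-1.5, 5.1, 1.8]
opening: 0.248
```

```bash
python3 chk.py 4.5 -72.5 57.3 .14 1
```

```text
t 11.075 tip [  5.1  -72.18  59.2 ] pitch 0.13034320133101543 dyaw -0.0024887121749188196 F [-1.47  5.1   1.82]
crest clearance (bar frame) 1.2294788770298624 x 46.58893028669771
[0.7, 0.1, -0.2, -0.002, 0.003, -0.01]
end [614.77 -41.53  91.25]
```

>>> step_arm:
  rows:
    - [0,0,0,0,0,0]
    - [0,0,0,0,0,0]
    - [0,0,0,0,0,0]
  grip: 60

```text
t: 11.45
eef_pos: [615.4, -42.5, 92.7]
tcp_rot: [-1.527, 1.447, -1.615]
ft_force: [-0.3, 0.2, 0.6]
opening: 0.51
```

Run:
```python
from h import *
T=snap('w7'); print(env.state()['ft_force']); plan(T[:3,3]-80*T[:3,0]+[0,-30,0],T[:3,:3],3)
cv2.imwrite('pics/sc7.png',env.read_camera('scene')[:,:,::-1]); crop('pics/sc7.png','pics/sc7a.png',240,120,400,270,5)
```

```text
[ 0.49 -0.22  0.32]
[-25.4, -9.9, 0.9, 0.0, -0.0, 0.0]
[-25.5, -9.9, 0.9, 0.0, -0.0, 0.0]
[-25.4, -9.9, 0.8, 0.0, -0.0, 0.0]
end [615.83 -62.59 172.02]
```

View pics/w7.png

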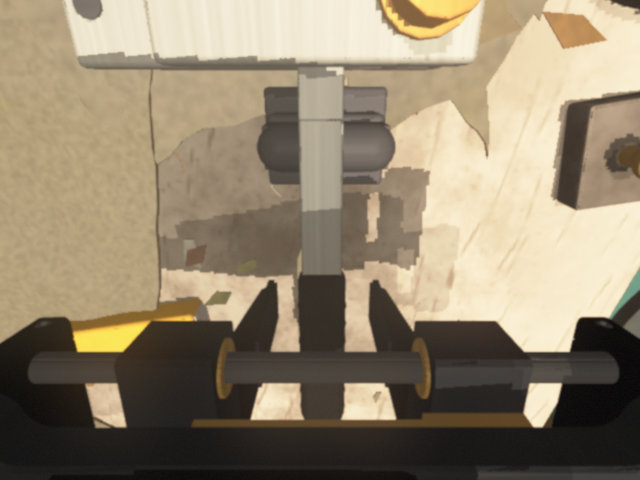

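View pics/sc7a.png

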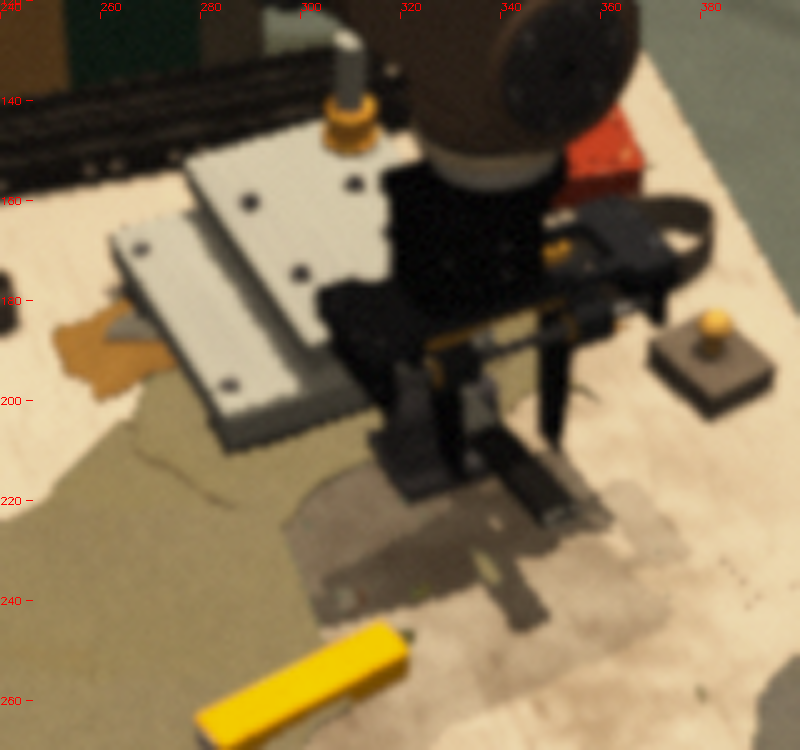

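>>> step_arm:
  rows:
    - [-25,-10,1,0,0,0]
    - [-25,-10,1,0,0,0]
    - [-25,-10,1,0,0,0]
  grip: 60

```text
t: 11.92
eef_pos: [615.4, -63.0, 170.6]
tcp_rot: [-1.564, 1.447, -1.651]
ft_force: [-0.2, -0.0, 0.7]
opening: 0.631
```

Run:
```python
from h import *
print(tcp())
plan(d2w(4,-256,135),Rdown(np.pi/2+YAW),5)
```

```text
[[ -0.01   0.09   1.   615.41]
 [ -0.12   0.99  -0.09 -63.03]
 [ -0.99  -0.12   0.   170.57]
 [  0.     0.     0.     1.  ]]
[8.0, -6.4, -0.6, -0.0, 0.0, 0.025]
[7.8, -6.7, -0.6, -0.001, 0.0, 0.024]
[7.6, -6.8, -0.6, -0.0, 0.0, 0.025]
[7.5, -7.0, -0.6, -0.0, 0.001, 0.025]
[7.3, -7.2, -0.6, -0.001, -0.0, 0.025]
end [609.27 -99.49 134.98]
```

>>> step_arm:
  rows:
    - [5,-10,-1,0,0,0.031]
    - [5,-10,-1,0,0,0.031]
    - [5,-10,0,0,0,0.031]
    - [5,-6,0,0,0,0.031]
    - [14,0,0,0,0,0]
    - [0,0,0,0,0,0]
  grip: 0

```text
t: 12.68
eef_pos: [611.0, -101.2, 140.7]
tcp_rot: [0.499, 1.565, 0.413]
ft_force: [0.3, -0.6, 0.7]
opening: 0.058
```

Run:
```python
from h import *
T=snap('w8');print(T, w2d(T[:3,3]))
plan(d2w(4,-256,125),Rdown(np.pi/2+YAW),2)
crop('pics/w8.png','pics/w8a.png',230,50,430,250,3.5)
```

```text
[[   0.01    0.09    1.    611.05]
 [   0.      1.     -0.09 -101.19]
 [  -1.      0.      0.01  140.72]
 [   0.      0.      0.      1.  ]] [   5.88 -257.55  140.72]
[8.2, 0.8, -1.2, -0.001, 0.003, -0.001]
[8.2, 0.7, -1.1, -0.0, 0.003, -0.002]
end [609.29 -99.51 124.96]
```

View pics/w8.png

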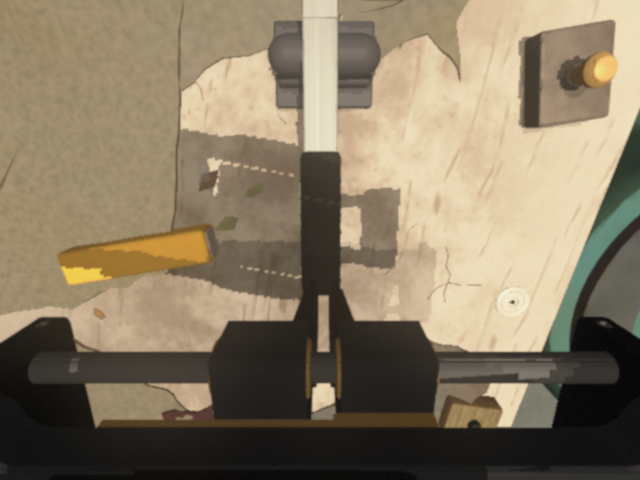

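View pics/w8a.png

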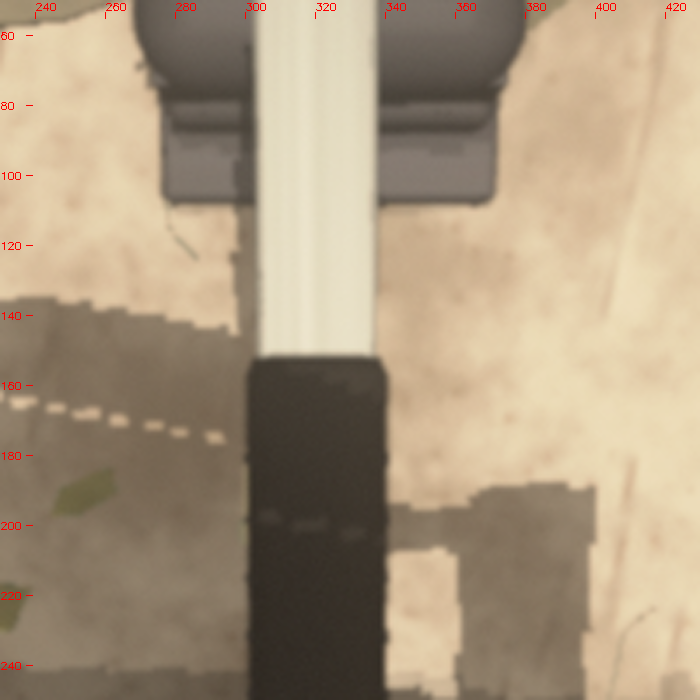

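Run:
```python
from h import *
T=np.load('pics/w8_T.npy')
for z in (72,76): print(w2d(w('wrist',(318.5,151),z,T)))
print(w2d(w('wrist',(318.5,270),84,T)))
print(px('wrist',d2w(5,-257,115.7),T))
```

```text
[   2.84 -183.32   72.  ]
[   2.87 -183.15   76.  ]
[   2.64 -253.75   84.  ]
[322.51 297.61]
```

>>> step_arm:
  rows:
    - [8,1,-2,0,0.003,0]
    - [8,1,-1,0,0.003,0]
    - [8,0,0,0,0,0]
    - [0,0,0,0,0,0]

```text
t: 13.22
eef_pos: [608.6, -97.6, 115.8]
tcp_rot: [1.565, 1.568, 1.48]
ft_force: [-0.2, -0.2, -0.5]
opening: 0.007
```

Run:
```python
from h import *
T=tcp();print(w2d(T[:3,3]),env.state()['ft_force'],T[:3,0])
```

```text
[   3.12 -254.2   115.76] [-0.18 -0.18 -0.54] [ 0.  0. -1.]
```

>>> step_arm:
  rows:
    - [4,-1,0,0,0,0]
    - [4,-1,0,0,0,0]
    - [3,0,0,0,0,0]

```text
t: 13.6
eef_pos: [609.6, -99.5, 106.3]
tcp_rot: [0.545, 1.566, 0.461]
ft_force: [-2.5, -0.8, 9.3]
opening: 0.005
```

>>> step_arm:
  rows:
    - [4,0,0,0,0,0]
    - [4,0,0,0,0,0]

```text
t: 13.85
eef_pos: [610.2, -100.5, 100.0]
tcp_rot: [0.12, 1.564, 0.036]
ft_force: [-3.5, -0.7, 8.8]
opening: 0.001
```

>>> step_arm:
  rows:
    - [4,0,-1,0,0,0]
    - [4,0,-0.5,0,0,0]
    - [4,0,0,0,0,0]

```text
t: 14.22
eef_pos: [610.5, -101.6, 91.3]
tcp_rot: [-0.08, 1.558, -0.165]
ft_force: [-3.2, -0.3, 13.7]
opening: 0.001
```

Run:
```python
from h import *
T=tcp();print(w2d(T[:3,3]),env.state()['ft_force'],T[:3,0])
snap('w9'); cv2.imwrite('pics/sc9.png',env.read_camera('scene')[:,:,::-1]); crop('pics/sc9.png','pics/sc9a.png',240,120,400,270,5)
```

```text
[   5.36 -257.99   91.27] [-3.2  -0.34 13.73] [ 0.01 -0.   -1.  ]
```

View pics/w9.png

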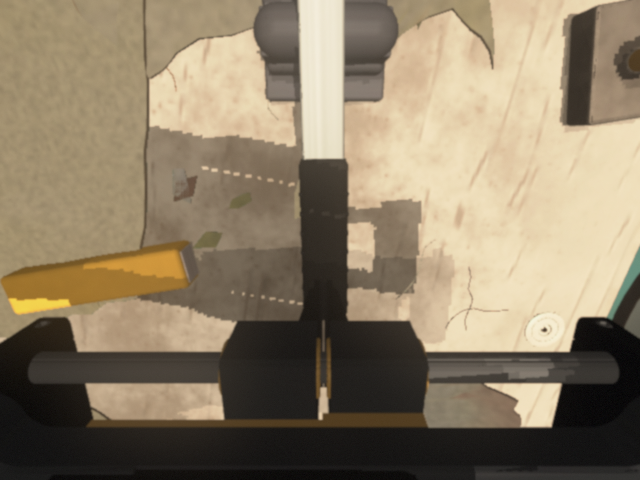

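View pics/sc9a.png

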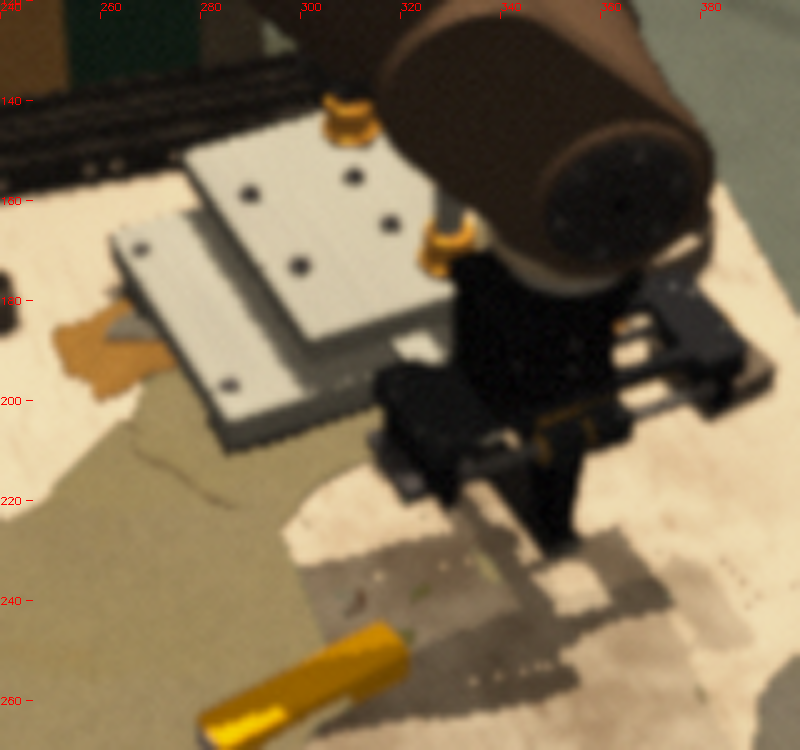

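>>> step_arm:
  rows:
    - [4,0.7,-1.5,0,0,0]
    - [4,0.7,-1,0,0,0]
    - [4,0.7,-1,0,0,0]

```text
t: 14.7
eef_pos: [610.4, -101.7, 84.4]
tcp_rot: [-0.191, 1.546, -0.276]
ft_force: [-3.4, -3.5, 16.5]
opening: 0.003
```

Run:
```python
from h import *
T=tcp();print(w2d(T[:3,3]),env.state()['ft_force'],T[:3,0])
```

```text
[   5.32 -258.06   84.4 ] [-3.42 -3.47 16.55] [ 0.02 -0.01 -1.  ]
```

>>> step_arm:
  rows:
    - [6,1,-1,0,0.01,0.005]
    - [6,1,-1,0,0.01,0.005]
    - [6,1,-1,0,0.01,0]

```text
t: 15.08
eef_pos: [611.6, -101.9, 72.4]
tcp_rot: [0.103, 1.564, 0.019]
ft_force: [-2.3, -4.2, 17.4]
opening: 0.004
```

Run:
```python
from h import *
T=tcp();print(w2d(T[:3,3]),env.state()['ft_force'],T[:3,0])
snap('w10'); cv2.imwrite('pics/sc10.png',env.read_camera('scene')[:,:,::-1]); crop('pics/sc10.png','pics/sc10a.png',240,120,400,270,5)
```

```text
[   6.51 -258.21   72.38] [-2.27 -4.21 17.44] [ 0.01  0.   -1.  ]
```

View pics/w10.png

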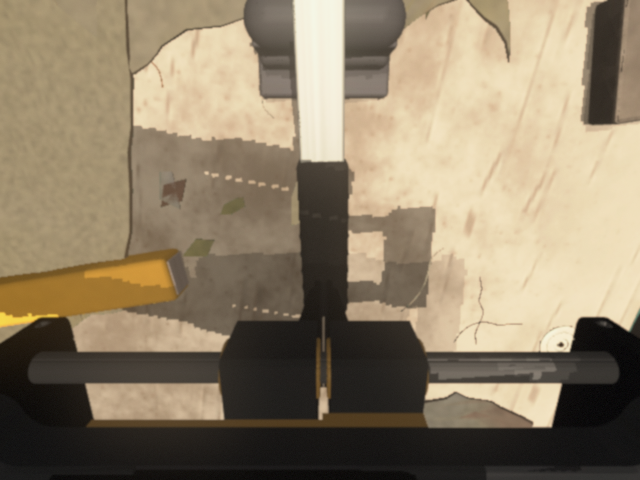

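View pics/sc10a.png

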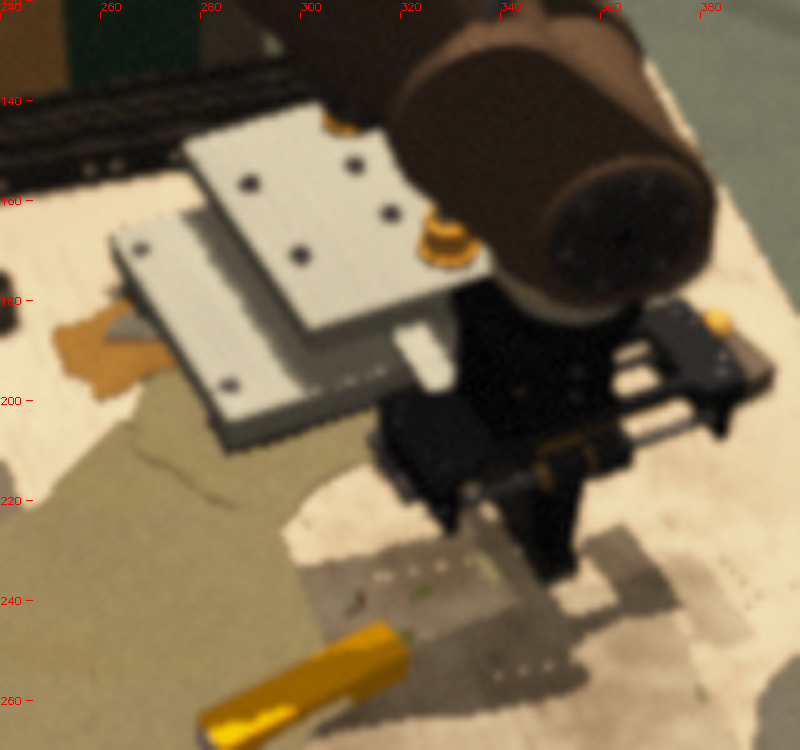

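Run:
```python
from h import *
for z in (81,88,96): print(z,px('scene',d2w(-60,-90,z)),px('scene',d2w(-60,90,z)))
for n in ('scene0','sc9','sc10'): crop(f'pics/{n}.png',f'pics/{n}z.png',265,140,345,200,8)
im=np.vstack([cv2.imread(f'pics/{n}z.png')[:, :] for n in ('scene0','sc10')]); im=cv2.resize(im,None,fx=.62,fy=.62); cv2.imwrite('pics/cmp.png',im)
```

```text
81 [300.39 189.13] [274.71 151.88]
88 [300.36 187.24] [274.61 150.  ]
96 [300.33 185.06] [274.49 147.83]
```

View pics/cmp.png

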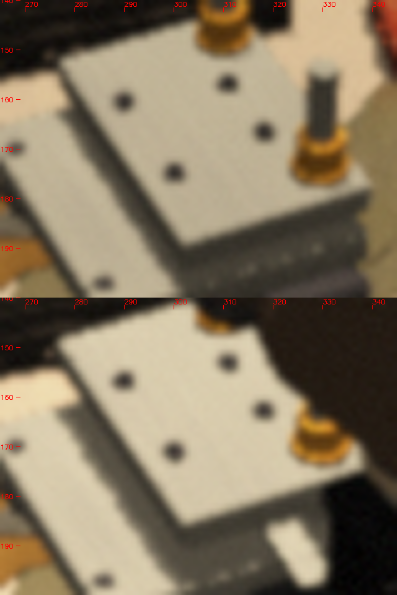

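```bash
cat > lift.py <<'E'
from h import *
import sys
def lift(a,b):
    A=cv2.imread(a,0);Bm=cv2.imread(b,0)
    pts=np.float32([[288.5,160],[299,174.5],[309.5,156.5],[316.5,166]])[:,None]
    q,st,e=cv2.calcOpticalFlowPyrLK(A,Bm,pts,None,winSize=(11,11),maxLevel=1)
    print((q-pts)[:,0],e.ravel())
    st=np.float32([[268,169],[285,197]])[:,None]; q2,_,_=cv2.calcOpticalFlowPyrLK(A,Bm,st,None,winSize=(11,11),maxLevel=1); print('static',(q2-st)[:,0])
    return -np.median((q-pts)[:,0,1])/0.272
for b in sys.argv[1:]: print(b,lift('pics/scene0.png',b))
E
python3 lift.py pics/sc7.png pics/sc9.png pics/sc10.png
```

```text
[[ -0.19   0.14]
 [-10.22 -14.29]
 [  0.08  -0.2 ]
 [ -9.12 -19.67]] [16.77 17.73 16.91 53.86]
static [[-0.12  0.34]
 [-0.41 -0.17]]
pics/sc7.png 26.623415
[[-0.25 -1.42]
 [-0.3  -1.46]
 [-0.09 -1.82]
 [-0.12 -1.68]] [21.15 19.45 22.26 23.75]
static [[-0.14  0.42]
 [-0.26  0.29]]
pics/sc9.png 5.773432
[[ -0.3   -3.52]
 [ -0.26  -3.61]
 [ 24.7  104.62]
 [-86.06 -23.14]] [ 20.81  20.96  52.18 126.51]
static [[-0.16  0.43]
 [-0.27  0.3 ]]
pics/sc10.png 13.115658
```

>>> step_arm:
  rows:
    - [5,0.5,-2,0,0.01,0]
    - [3,0.5,-1,0,0,0]

```text
t: 15.42
eef_pos: [611.5, -102.0, 68.1]
tcp_rot: [-0.215, 1.566, -0.3]
ft_force: [-1.5, 0.8, 18.0]
opening: 0.007
```

```bash
python3 - <<'E'
from h import *
T=tcp();print(w2d(T[:3,3]),env.state()['ft_force'],T[:3,0])
cv2.imwrite('pics/sc11.png',env.read_camera('scene')[:,:,::-1])
E
python3 lift.py pics/sc11.png
```

```text
[   6.36 -258.3    68.08] [-1.53  0.83 17.99] [ 0. -0. -1.]
[[  -0.31   -3.91]
 [  -0.23   -3.92]
 [  19.28  105.31]
 [-101.3   -20.29]] [ 19.95  21.15  48.35 129.45]
static [[-0.14  0.44]
 [-0.26  0.3 ]]
pics/sc11.png 14.38626
```

>>> step_arm:
  rows:
    - [-10,0,0,0,0,0]
    - [-40,0,0,0,0,0]
    - [-50,0,0,0,0,0]
    - [-30,0,0,0,0,0]

```text
t: 15.98
eef_pos: [610.1, -102.1, 200.6]
tcp_rot: [-0.315, 1.569, -0.401]
ft_force: [0.7, -1.0, 0.3]
opening: 0.004
```

```bash
python3 - <<'E'
from h import *
snap('w12');print(tcp(),env.state()['joints'])
cv2.imwrite('pics/sc12.png',env.read_camera('scene')[:,:,::-1])
plan([426,-100,140],Rdown(np.pi+0.075),11)
E
python3 lift.py pics/sc12.png
```

```text
[[   0.01    0.09    1.    611.12]
 [  -0.      1.     -0.09 -102.33]
 [  -1.     -0.      0.01  203.94]
 [   0.      0.      0.      1.  ]] [-0.27  0.52  1.62 -0.    1.   -0.19]
[5.5, -1.2, -16.8, -0.157, 0.0, 0.001]
[5.5, 1.4, -16.8, -0.158, 0.001, 0.0]
[5.6, 4.0, -16.3, -0.157, -0.0, 0.001]
[5.5, 6.6, -15.5, -0.158, 0.0, 0.0]
[5.5, 8.9, -14.3, -0.157, 0.0, 0.001]
[5.6, 11.0, -12.8, -0.157, 0.001, 0.0]
[5.5, 12.8, -10.8, -0.158, 0.0, 0.001]
[5.6, 14.5, -8.7, -0.157, 0.0, 0.0]
[5.6, 15.5, -6.3, -0.158, 0.001, 0.001]
[5.6, 16.4, -3.8, -0.157, -0.0, 0.0]
[5.6, 16.8, -1.2, -0.157, 0.0, 0.001]
end [ 426.02 -100.    139.98]
[[ -0.32  -3.99]
 [ -0.21  -3.94]
 [  0.04  -4.24]
 [ -7.24 -13.75]] [17.17 17.82 18.94 21.82]
static [[-0.13  0.37]
 [-0.23  0.26]]
pics/sc12.png 15.120085
```

View pics/w12.png

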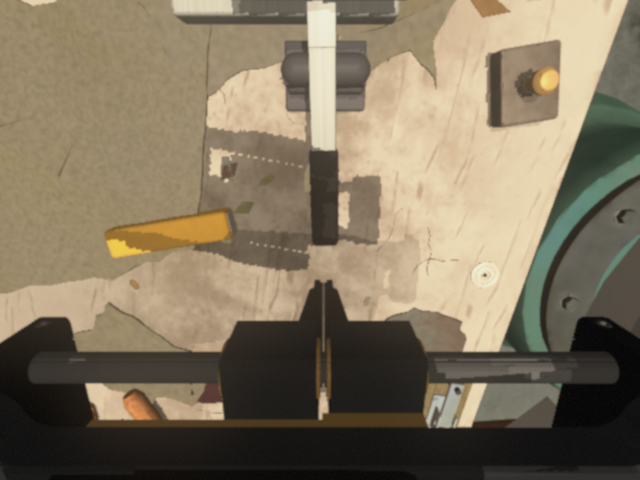

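>>> step_arm:
  rows:
    - [5,-1,-17,-0.157,0,0]
    - [5,1,-17,-0.157,0,0]
    - [5,4,-16,-0.157,0,0]
    - [5,7,-15,-0.157,0,0]
    - [5,9,-14,-0.157,0,0]
    - [6,11,-13,-0.157,0,0]
    - [6,13,-11,-0.157,0,0]
    - [6,14,-9,-0.157,0,0]
  grip: 60

```text
t: 17.08
eef_pos: [470.5, -102.2, 151.4]
tcp_rot: [1.847, 1.57, 3.057]
ft_force: [0.1, 0.9, -0.2]
opening: 0.63
```

Run:
```python
from h import *
print(tcp())
plan([426,-100,140],Rdown(np.pi+0.075),4)
```

```text
[[  -0.     -0.94    0.35  470.52]
 [   0.      0.35    0.94 -102.22]
 [  -1.      0.     -0.    151.44]
 [   0.      0.      0.      1.  ]]
[2.9, 10.6, -3.4, -0.109, -0.0, -0.0]
[2.8, 10.9, -2.2, -0.109, -0.0, -0.0]
[2.9, 11.1, -1.1, -0.108, 0.0, -0.0]
[2.9, 11.2, 0.2, -0.109, 0.0, -0.001]
end [ 425.96 -100.02  139.96]
```

>>> step_arm:
  rows:
    - [3,11,-3,-0.109,0,0]
    - [3,11,-2,-0.109,0,0]
    - [3,11,-1,-0.109,0,0]
    - [3,11,0,-0.109,0,0]
    - [0,0,0,0,0,0]

```text
t: 17.7
eef_pos: [421.6, -99.1, 135.8]
tcp_rot: [1.15, 1.564, 2.811]
ft_force: [-0.1, -0.1, 0.1]
opening: 0.628
```

Run:
```python
from h import *
T=snap('w13');print(T,env.state()['joints'])
```

```text
[[ -0.01  -1.    -0.09 421.59]
 [  0.    -0.09   1.   -99.07]
 [ -1.     0.01   0.   135.8 ]
 [  0.     0.     0.     1.  ]] [-0.38  0.39  2.12 -0.    0.64 -2.04]
```

View pics/w13.png

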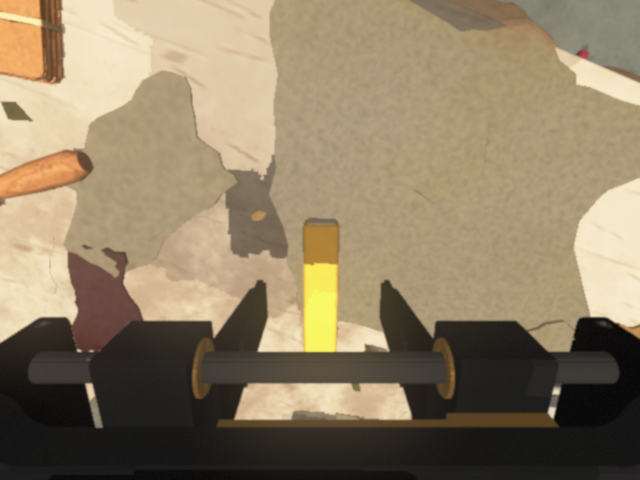

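Run:
```python
from h import *
T=np.load('pics/w13_T.npy'); crop('pics/w13.png','pics/w13a.png',270,200,370,360,5)
W=lambda uv: w('wrist',uv,24,T)[:2]
for uv in [(304,224),(339,224),(304.5,350),(337,350)]: print(uv,W(uv))
```

```text
(304, 224) [ 401.93 -115.23]
(339, 224) [399.55 -89.01]
(304.5, 350) [ 510.71 -106.6 ]
(337, 350) [508.28 -79.33]
```

View pics/w13a.png

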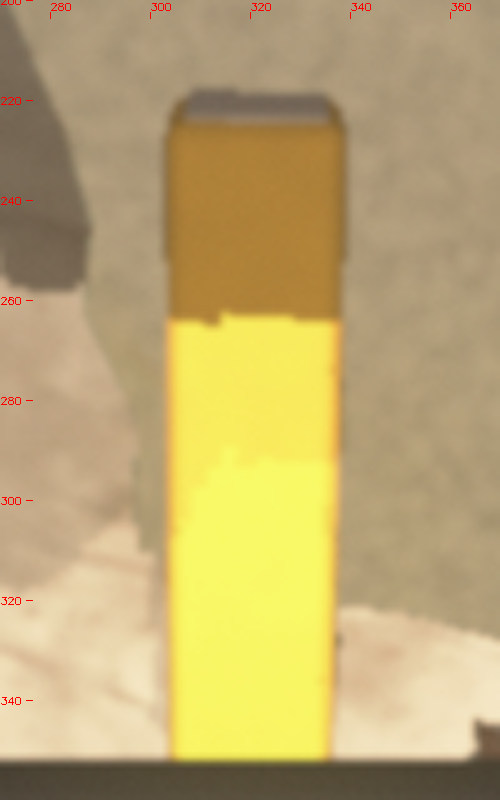

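>>> step_arm:
  rows:
    - [35,-2,-0.5,0,0,0]
    - [35,-2,-0.5,0,0.005,0]
    - [20,0,0,0,0,0]
    - [0,0,0,0,0,0]

```text
t: 18.25
eef_pos: [428.6, -100.5, 43.5]
tcp_rot: [2.576, 1.566, -2.058]
ft_force: [-0.2, -0.5, 0.6]
opening: 0.63
```

Run:
```python
from h import *
T=tcp();print(T)
plan([425.6,-100,28],Rdown(np.pi+0.083),1)
```

```text
[[  -0.     -1.     -0.08  428.57]
 [  -0.     -0.08    1.   -100.5 ]
 [  -1.      0.     -0.     43.5 ]
 [   0.      0.      0.      1.  ]]
[15.5, 2.9, 0.8, -0.005, -0.004, -0.003]
end [ 425.58 -100.     28.  ]
```

>>> step_arm:
  rows:
    - [15,2,0.5,-0.004,-0.004,-0.003]
    - [1,0,0,0,0,0]

```text
t: 18.5
eef_pos: [427.6, -100.5, 28.3]
tcp_rot: [-1.952, 1.569, -0.302]
ft_force: [0.6, 0.2, 0.1]
opening: 0.634
```

>>> step_arm:
  rows:
    - [0,0,0,0,0,0]
    - [0,0,0,0,0,0]
    - [0,0,0,0,0,0]
    - [0,0,0,0,0,0]
  grip: 15

```text
t: 19.0
eef_pos: [428.8, -100.8, 30.5]
tcp_rot: [-2.033, 1.565, -0.383]
ft_force: [-0.1, -0.1, -1.9]
opening: 0.294
```

Run:
```python
from h import *
T=tcp();print(T,env.state()['opening']*95.1); np.save('Tg.npy',T)
B=Tm(R.from_euler('z',.083).as_matrix(),[460.5,-97.1,12]); X=np.linalg.inv(T)@B; X[2,3]=0; 
# jaws align block: block x = -tool y
X[:3,:3]=np.array([[0,0,-1],[-1,0,0],[0,1,0]]) if True else 0
print(X,np.linalg.det(X[:3,:3])); print(np.linalg.inv(T)@B)
np.save('Xb.npy',X)
```

```text
[[   0.01   -1.     -0.08  428.81]
 [  -0.     -0.08    1.   -100.8 ]
 [  -1.     -0.     -0.     30.55]
 [   0.      0.      0.      1.  ]] 27.98736758361628
[[  0.     0.    -1.    18.7 ]
 [ -1.     0.     0.   -31.79]
 [  0.     1.     0.     0.  ]
 [  0.     0.     0.     1.  ]] 1.0
[[  0.    -0.    -1.    18.7 ]
 [ -1.     0.    -0.   -31.79]
 [  0.     1.    -0.     1.24]
 [  0.     0.     0.     1.  ]]
```

Run:
```python
from h import *
T=np.load('Tg.npy'); ty=np.arctan2(-T[1,1],-T[0,1]); print('yaw',ty)
X=np.linalg.inv(T)@Tm(R.from_euler('z',ty).as_matrix(),[460.5,-97.1,12]); X[2,3]=0; np.save('Xb.npy',X); print(X)
def tgt(x,y,z): return Tm(R.from_euler('z',YAW).as_matrix(),d2w(x,y,z))@np.linalg.inv(X)
T1=T.copy();T1[2,3]+=90
G=tgt(-140,0,95); print(G[:3,3]); plan(G[:3,3],G[:3,:3],8,T1)
```

```text
yaw 0.07877712738400901
[[  0.    -0.    -1.    18.7 ]
 [ -1.    -0.    -0.   -31.79]
 [  0.     1.    -0.     0.  ]
 [  0.     0.     0.     1.  ]]
[455.79 170.57 113.54]
[0.8, -6.0, 33.6, 0.02, 0.0, 0.0]
[0.8, -5.4, 33.6, 0.021, 0.0, 0.0]
[0.9, -4.6, 33.8, 0.02, 0.0, 0.0]
[0.8, -4.0, 33.8, 0.021, 0.0, 0.0]
[0.8, -3.3, 34.0, 0.02, 0.001, 0.0]
[0.8, -2.5, 34.0, 0.021, -0.0, 0.0]
[0.8, -1.9, 34.0, 0.02, -0.0, 0.0]
[0.8, -1.2, 34.1, 0.021, -0.0, 0.0]
end [455.81 170.59 113.53]
```

>>> step_arm:
  rows:
    - [-15,0,0,0,0,0]
    - [-35,0,0,0,0,0]
    - [-40,0,0,0,0,0]
    - [0,-6,20,0.02,0,0]
    - [1,-5,34,0.02,0,0]
    - [1,-5,34,0.02,0,0]
    - [1,-4,34,0.02,0,0]
    - [1,-3,34,0.02,0,0]

```text
t: 20.0
eef_pos: [445.9, 59.1, 119.4]
tcp_rot: [-1.935, 1.567, -0.394]
ft_force: [0.4, -0.3, -1.7]
opening: 0.288
```

```bash
cat > chkb.py <<'E'
from h import *
import sys
X=np.load('Xb.npy');T=tcp();B=T@X;s=env.state()
print('t',s['t'],'block die',w2d(B[:3,3]),'dyaw',np.arctan2(B[1,0],B[0,0])-YAW,'tilt',np.arccos(B[2,2]),B[2,0],B[2,1],'F',s['ft_force'],s['opening'])
a=list(map(float,sys.argv[1:]))
if a:
    G=Tm(R.from_euler('z',YAW).as_matrix(),d2w(*a[:3]))@np.linalg.inv(X); plan(G[:3,3],G[:3,:3],int(a[3]),T)
E
python3 chkb.py -140 0 95 4
```

```text
t 20.0 block die [-140.52 -110.13  100.82] dyaw 0.05558186934520376 tilt 0.0017525623916181585 -0.0013734427202139585 0.0010886353320670907 F [ 0.37 -0.27 -1.69] 0.28828803088961724
[1.4, -1.7, 27.9, 0.014, 0.0, -0.0]
[1.5, -1.2, 28.0, 0.014, 0.001, -0.001]
[1.4, -0.9, 28.0, 0.014, -0.0, 0.0]
[1.4, -0.5, 27.9, 0.014, 0.0, -0.0]
end [455.8  170.53 113.53]
```

>>> step_arm:
  rows:
    - [1,-2,28,0.014,0,0]
    - [1,-1,28,0.014,0,0]
    - [1,-1,28,0.014,0,0]
    - [1,0,22,0.014,0,0]
    - [0,0,0,0,0,0]

```text
t: 20.62
eef_pos: [453.8, 170.1, 114.6]
tcp_rot: [-2.549, 1.569, -1.062]
ft_force: [-0.5, -0.1, -0.9]
opening: 0.29
```

```bash
python3 chkb.py -140 0 62 3
python3 - <<'E'
from h import *
snap('w14'); cv2.imwrite('pics/sc14.png',env.read_camera('scene')[:,:,::-1]); crop('pics/sc14.png','pics/sc14a.png',220,110,400,250,4.4)
E
```

```text
t 20.625 block die [-141.97   -0.61   95.98] dyaw 0.000554897916463376 tilt 0.0037245972755059085 -0.003667508875608455 0.0006495685973788365 F [-0.49 -0.13 -0.93] 0.2899059117235202
[11.4, -0.6, 0.2, 0.0, 0.0, -0.001]
[11.3, -0.6, 0.3, 0.0, 0.0, -0.001]
[11.4, -0.6, 0.2, 0.001, 0.001, -0.002]
end [455.77 170.57  80.55]
```

View pics/w14.png

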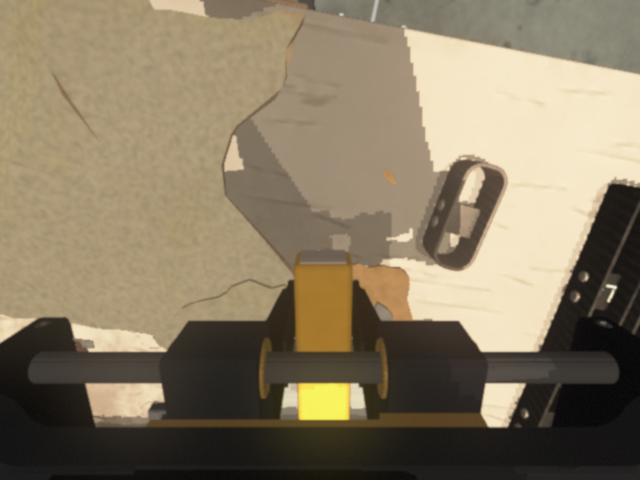

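View pics/sc14a.png

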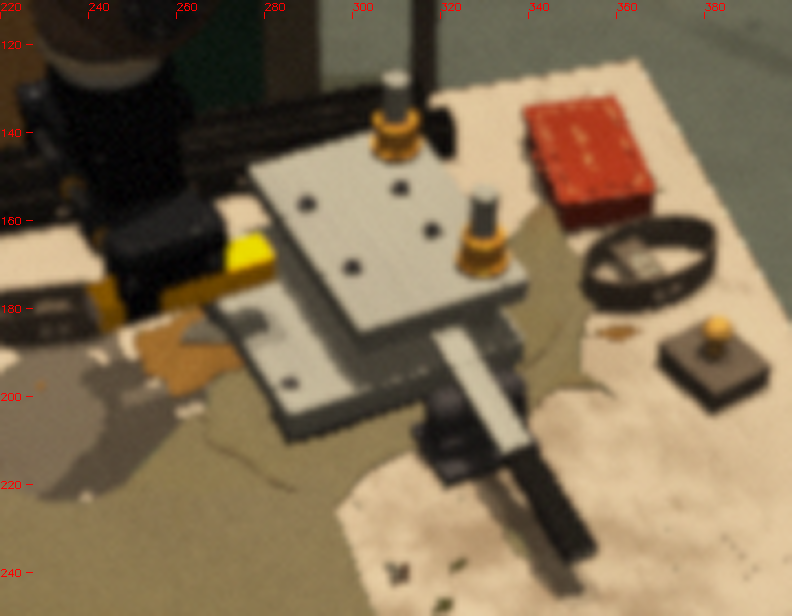

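>>> step_arm:
  rows:
    - [11,-1,0.3,0,0,-0.001]
    - [11,-1,0.3,0,0,-0.001]
    - [11,0,0.3,0,0,-0.001]
    - [0,0,0,0,0,0]

```text
t: 21.22
eef_pos: [455.8, 167.6, 78.9]
tcp_rot: [-2.286, 1.567, -0.803]
ft_force: [0.7, 0.1, -1.3]
opening: 0.29
```

```bash
python3 lift.py pics/sc14.png; python3 chkb.py -140 0 58.5 1
```

```text
[[-0.16 -4.1 ]
 [-0.09 -4.01]
 [ 0.06 -4.08]
 [-0.06 -4.16]] [3.48 3.33 3.88 4.41]
static [[ -91.8  -175.26]
 [  -0.05    0.05]]
pics/sc14.png 15.047549
t 21.225 block die [-139.74   -3.09   60.27] dyaw -0.00285786930486516 tilt 0.0019950913619805125 -0.001993880715758414 -6.945468659910624e-05 F [ 0.71  0.11 -1.29] 0.290009316087014
[1.8, 0.3, 3.0, -0.003, -0.0, -0.002]
end [455.81 170.56  77.07]
```

>>> step_arm:
  rows:
    - [1.3,0,2.5,-0.003,0,-0.001]
    - [0,-10,0,0,0,0]
    - [0,-15,0,0,0,0]

```text
t: 21.6
eef_pos: [482.2, 168.1, 78.0]
tcp_rot: [-2.094, 1.566, -0.608]
ft_force: [0.0, -0.1, -0.7]
opening: 0.291
```

```bash
python3 chkb.py -60 0 58.5 4
```

```text
t 21.6 block die [-113.51   -0.14   59.42] dyaw 0.0008811298666439316 tilt 0.0006757340658537217 -0.0006757256759917212 3.3569062500688405e-06 F [ 0.02 -0.12 -0.72] 0.2905301584653016
[0.3, -13.4, 0.0, 0.0, 0.0, -0.0]
[0.3, -13.3, 0.1, 0.0, 0.0, -0.0]
[0.3, -13.4, -0.0, 0.001, 0.0, -0.001]
[0.3, -13.4, 0.0, -0.0, 0.0, 0.0]
end [535.5  163.73  77.02]
```

>>> step_arm:
  rows:
    - [0.3,-12,0,0,0,0]
    - [0.3,-12,0,0,0,0]

```text
t: 21.85
eef_pos: [508.8, 165.9, 77.8]
tcp_rot: [-1.927, 1.565, -0.441]
ft_force: [-0.2, 0.6, -1.5]
opening: 0.294
```

```bash
python3 chkb.py -60 0 58.5 2
```

```text
t 21.85 block die [-86.77  -0.11  59.26] dyaw 0.0006315705383017484 tilt 0.0007467718142045479 0.0006489135933740347 0.00036956621521234175 F [-0.18  0.61 -1.49] 0.2940387743407258
[0.4, -13.4, 0.1, 0.0, 0.0, 0.0]
[0.5, -13.4, 0.0, 0.001, 0.0, 0.001]
end [535.53 163.75  77.03]
```

>>> step_arm:
  rows:
    - [0.3,-13,0,0,0,0]
    - [0.3,-12,0,0,0,0]
    - [0,0,0,0,0,0]

```text
t: 22.22
eef_pos: [536.2, 163.4, 77.0]
tcp_rot: [-1.94, 1.565, -0.454]
ft_force: [-0.1, -0.4, -2.4]
opening: 0.293
```

```bash
python3 chkb.py -58 0 57 1;python3 - <<'E'
from h import *
snap('w15'); cv2.imwrite('pics/sc15.png',env.read_camera('scene')[:,:,::-1]); crop('pics/sc15.png','pics/sc15a.png',220,110,400,250,4.4)
E
```

```text
t 22.225 block die [-59.26  -0.31  58.49] dyaw 3.89646687267986e-05 tilt 0.0005862909408566922 0.0004648715783780476 0.00035725543222403804 F [-0.14 -0.39 -2.38] 0.29342638946789684
[1.5, -1.3, 0.3, 0.0, 0.0, 0.0]
end [537.53 163.58  75.52]
```

View pics/w15.png

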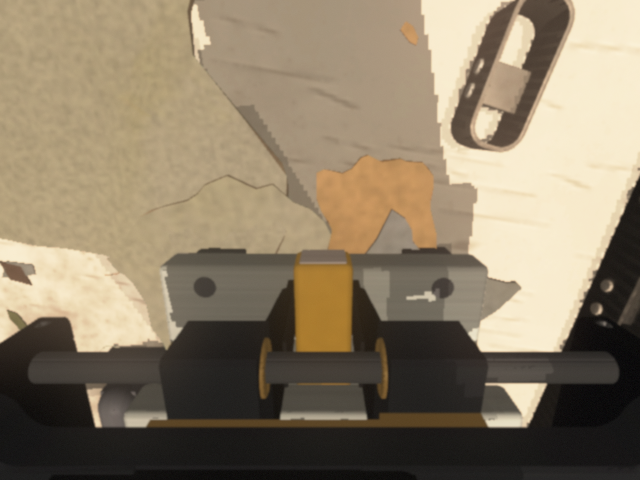

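View pics/sc15a.png

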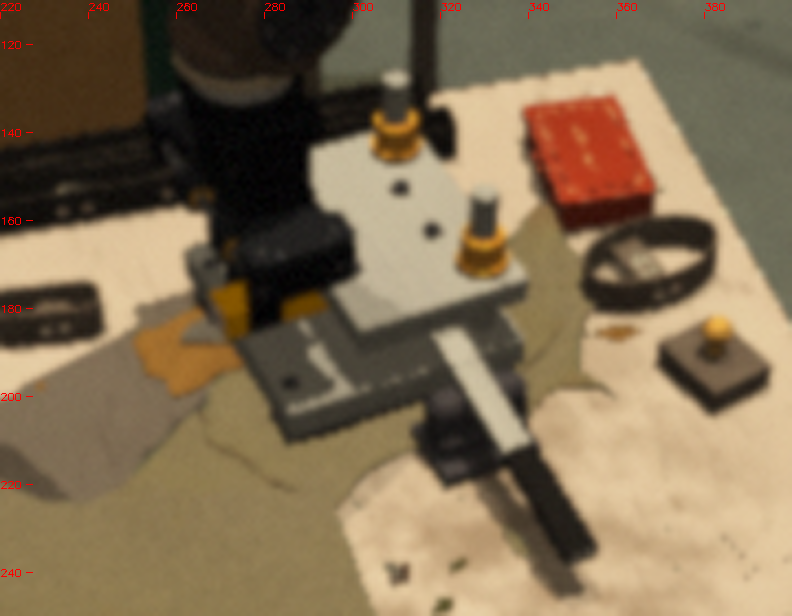

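>>> step_arm:
  rows:
    - [1.2,-1,0,0,0,0]
    - [0.5,0,0,0,0,0]

```text
t: 22.58
eef_pos: [536.4, 163.5, 75.5]
tcp_rot: [-1.915, 1.565, -0.429]
ft_force: [-0.4, -0.9, 2.7]
opening: 0.296
```

>>> step_arm:
  rows:
    - [0,0,0,0,0,0]
    - [0,0,0,0,0,0]
    - [0,0,0,0,0,0]
  grip: 50

```text
t: 22.95
eef_pos: [536.5, 163.7, 76.0]
tcp_rot: [-1.828, 1.564, -0.342]
ft_force: [-0.3, -1.0, 0.2]
opening: 0.512
```

>>> step_arm:
  rows:
    - [-10,0,0,0,0,0]
    - [-15,0,0,0,0,0]
    - [-20,10,0,0,0,0]
    - [-30,20,0,0,0,0]
    - [-40,40,0,0,0,0]
    - [-20,20,0,0,0,0]
    - [0,0,0,0,0,0]

```text
t: 23.82
eef_pos: [443.9, 171.7, 220.0]
tcp_rot: [-1.567, 1.559, -0.081]
ft_force: [0.6, 0.6, -0.2]
opening: 0.522
```

```bash
python3 - <<'E'
from h import *
T=snap('w16'); print(T[:3,3]); cv2.imwrite('pics/sc16.png',env.read_camera('scene')[:,:,::-1]); crop('pics/sc16.png','pics/sc16a.png',220,110,400,250,4.4)
E
python3 lift.py pics/sc16.png
```

```text
[443.93 171.71 219.98]
[[-0.14 -4.11]
 [-0.07 -4.03]
 [ 0.04 -4.06]
 [-0.07 -4.17]] [2.12 1.84 2.16 2.54]
static [[-0.01  0.05]
 [-0.02  0.04]]
pics/sc16.png 15.028645
```

View pics/w16.png

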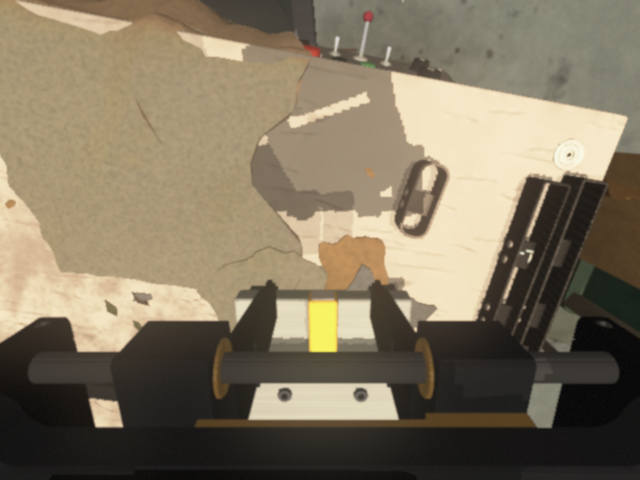

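View pics/sc16a.png

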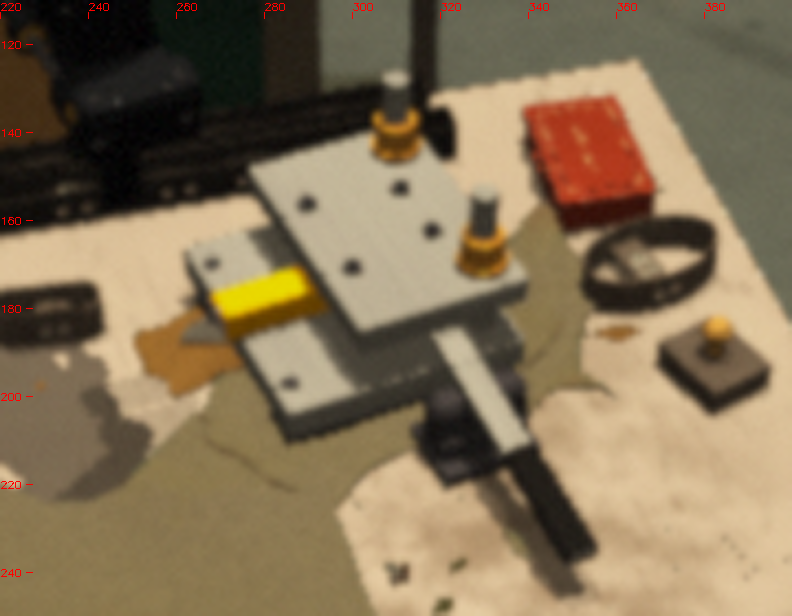

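Run:
```python
from h import *
T=np.load('pics/w16_T.npy')
for uv in [(309,299.5),(336.5,299.5),(310,352),(336.5,352)]: print(w2d(w('wrist',uv,69,T)))
for uv,z in [((213,178.5),69),]: print(w2d(w('scene',(222+0,180.5),69)))
print(w2d(w('scene',(220+213/4.4,110+297/4.4),69)),w2d(w('scene',(220+230/4.4,110+320/4.4),69)))
```

```text
[-119.82  -13.24   69.  ]
[-119.86   12.32   69.  ]
[-62.8  -12.87  69.  ]
[-62.84  13.08  69.  ]
[-239.8    49.77   69.  ]
[-116.23    5.49   69.  ] [-115.01  -19.75   69.  ]
```

Rear edge of the block is at die x ≈ -119, so its centre is at about -59 (y ≈ 0) and its yaw is about 0. The plate is still about 15 mm up. Nothing was disturbed, so I'm handing the job in.

```bash
python3 -c "
from cell import env
print(env.job_done()); print(env.state()['t'])"
```

```text
the job is handed in; nothing more can be done
None
the job is handed in; nothing more can be done
```

The plate is levered up and the yellow safety block is in place under its front edge. I handed the job in at about 24 s of the 69 s allowed; it reports no verdict.

**What I did:** I laid the pry bar over the fulcrum with about 17 mm of toe in the right-hand gap. I then pressed the handle end down, with at most about 18 N at the wrist, until the plate was up. The block went in flat under the front edge, and I released it and backed off. The bar and fulcrum were left where they are.

**Last checks:**
- **Plate height:** the scene camera showed the plate about 15 mm up, unchanged after the handle was released and again after the block was set down.
- **Block position:** the wrist camera put the block's rear edge at die x ≈ -120 mm, so its centre is near x = -60, y = 0, aligned with the die set. About 60 mm of it is under the plate. The scene camera read the rear edge about 4 mm further in and the block about 7 mm to the right, which is still well inside tolerance.
- **Flatness:** I didn't measure this after release. The block was level (under 0.001 rad) just before I lowered it onto the lower plate, where I felt light contact.
- **Bystanders:** the small die and the paperweight looked untouched in the last pictures. The bevelling tool was not in them, but the arm never came near it.

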